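# Stand the salt tins heavy end down and lock the carrier

### The arm

A 6-joint arm with a two-finger parallel gripper is mounted at the origin on a cart in front of the work surface, level with it; the furniture and walls round the work are solid. World frame = base frame: x ahead of the robot, y to its left, z up, the work surface at z = 0. Lengths are in mm, angles in rad, forces in N, time in s.
With the tool pointing down it reaches from about 275 to 775 mm from the base axis. Payload 14.6 kg.
Tool frame: the origin (TCP) lies at the very end of the fingers, on their centre line; the grasp point (between the pads) lies 19 mm behind it; z points along the fingers, y is the line along which they close (so a half turn about z gives the same grasp; the last joint's range is limited). The gripper opens to 85 mm and grips with 20 to 120 N. Pads are 22 mm wide; open, the fingers measure 114 mm over their backs; the gripper's body (76 mm by 85 mm) begins 54 mm behind the grasp point. The pads swing forward as they close: fully open they stand 13 mm farther back than shut.
Start: joints at [1.19, 0.263, -0.048, 1.259, 0, 1.415], TCP at [117.545, 511.675, 231.278] pointing down, gripper open.
Joint ranges: [-2.65, 2.65], [-0.89, 1.7], [-1.18, 1.37], [-2.13, 2.11], [-1.35, 1.29], [-3.14, 3.14]. Speed limits (rad/s): [1.89, 1.89, 2.57, 2.79, 3.14, 3.14].

### API

Orientations are given as a unit quaternion [w, x, y, z].
In Python, from plant import r gives the robot as it stands. The module is installed in compiled form; this text tells all that it offers.
- The arm moves only by the shell command python3 -m handwheel 'ROWS' [FORCE]. ROWS is JSON, a list of rows, each a list of 7 numbers: the shift along the tool's x, y, z as a fraction of full scale, then the turn, a rotation vector about the tool's x, y, z as a fraction of full scale, then the opening, from 0 (shut) to 1 (fully open). A call has 1 to 12 rows; each row is the pose to reach, as a shift and turn from the pose commanded when the call began, along the tool's axes at that moment; what a row does not reach only later rows make up. Full scale, the value 1, is 250 mm for a shift and 45 degrees for a turn. A row lasts 1/8 s, in which the tool goes at most 62.5 mm and 10.7 degrees, less where a joint would pass 70% of its speed; a pose out of reach is approached as far as the arm can. A call with a number of a shift or a turn outside -1 to 1 is refused whole. A call with a gripper value outside its range is refused whole. The fingers move at their own pace and stop on an object; FORCE is the grip in N (left out, the last holds). Time passes only in rows, so rows that repeat a pose let the fingers close. It gives the time, the measured TCP pose, the force, the opening and the grip force at its end, in the units of the state.
- r.get_state(): the state, without advancing time (a new reading comes with each control period).
- r.snapshot(name): name is "scene" or "top" or "wrist"; returns a dict with "image" (384x512x3 uint8, red, green, blue), "intrinsics" (3x3 intrinsics, pixels), "extrinsics" (4x4, takes a point from camera to world coordinates). Camera axes: x right, y up, looking along -z (the intrinsics and any distortion apply to the point x, -y, -z); pixel columns grow to the right and rows downward; lengths in mm; the calibration is good to about 2 mm. A picture is of the moment at which its call begins. There is no depth.
- r.close_job(): hands the job in; it is judged then, once.
Trained networks look in the newest picture that a camera, given by its name, has taken for a name from the list of things; names that differ only in an ending like _2 or _b are one class to them, and where a whole thing is asked for, a point or a joint stands for the part that bears it (a point fixed in the world has none). Each returns a list of dicts, best first, with "conf" (0 to 1); they miss things now and then, are a little off and sometimes report something else, mostly with a low value. They report only what shows in the picture. A call takes as long as a camera call.
- r.find_in(camera, target): "position" ([row, column] in pixels, amid what is visible of it).
- r.trace(camera, target): "pixels" (384x512 bool, what is visible of it) and "position" ([row, column] in pixels, amid what is visible of it).
- r.spot_point(camera, target): "position" ([row, column] in pixels: a listed point, or the origin of a listed thing).
The state is a dict: "time": time; "joint_pos": joint angles; "qd": joint speeds; "tau": joint torques, N m; "tool_pos": TCP position; "ee_rot": TCP orientation; "contact_force": force on the tool from outside, world axes, zero at the start; "torque": the same for the moment, N m; "grip_width": finger opening in mm; "grasp_force": force on a finger pad.
Only numpy, scipy, OpenCV 4.12 (cv2) and the standard library are available. Lean on these libraries where they do the work, as an engineer would, in place of code of your own. Each camera call takes 0.05 s, during which the arm holds its last target. There are 200 camera calls.

### The job

Turn the carrier's knob fully clockwise (seen from above) to unlock it and pull its tray fully out towards you. Two or three plain square tins lie on the chopping board, each with a block of salt wedged unseen towards one end: lift each to find by its tilt which end is the heavy one, and stand it upright, heavy end down, between the lips of the tray. When all of them stand there, push the tray fully home, only then turn the knob back a full quarter turn anticlockwise to lock it, and leave the tins standing and the other kitchen things where they are.

Things in the scene. Friction and masses are not known exactly. Their poses are not given: they have to be found in the camera images.
- tin_a: closed square tin of bare metal, 180 mm long, 44 x 44 mm across, both ends alike; about 0.61 kg, of which 0.48 kg is a salt block wedged unseen towards one end (drawn anew at every start, does not shift), so it balances 14 to 63 mm from its middle. Origin: its centre; x: along its length, which says nothing of the heavy end. Starts lying across the board. May be absent
- tin_b: closed square tin of bare metal, 180 mm long, 44 x 44 mm across, both ends alike; about 0.61 kg, of which 0.48 kg is a salt block wedged unseen towards one end (drawn anew at every start, does not shift), so it balances 14 to 63 mm from its middle. Origin: its centre; x: along its length, which says nothing of the heavy end. Starts lying across the board. May be absent
- tin_c: closed square tin of bare metal, 180 mm long, 44 x 44 mm across, both ends alike; about 0.61 kg, of which 0.48 kg is a salt block wedged unseen towards one end (drawn anew at every start, does not shift), so it balances 14 to 63 mm from its middle. Origin: its centre; x: along its length, which says nothing of the heavy end. Starts lying across the board. May be absent
- board: fixed wooden chopping board, 280 x 250 x 16 mm thick, left of the carrier; origin at the centre of its underside; its x axis (away from the robot) runs along the 280 mm side. The tins lie on it side by side about 90 mm apart along its x, centres about 38 mm above the worktop. Wall cupboards hang 0.5 m above the worktop beyond x = 0.62 and beyond y = 0.69
- row (a point): middle of the sliding tray's floor, 14 mm above the worktop, moving with it. x: the way the tray slides home (away from the robot), y: along the row to the left, z up. Floor 80 mm (x) by 310 mm (y) inside lips 10 mm high, 5 mm thick; three tins fit at y = -0.1, 0, 0.1. A tongue towards -x carries the knob at x = -0.118. The fixed dock round it has a 45 mm high back wall and 22 mm high runners
- tray (a joint): slide of the tray: 0 = fully pulled out, 0.07 = fully home (m; starts within 6 mm of home), positive away from the robot along the row's x; stiff with about 2 N of friction, stays where it is left
- knob_grip (a point): on the axis of the black lock knob, at the height to grip (48 mm above the worktop), turning with it. The knob's grip bar is 64 mm long along this point's x, 16 mm wide along its y, and reaches from 28 to 64 mm above the worktop. Unlocked, its x points the way the tray slides home
- lock (a joint): turn of the knob about the vertical: 0 = unlocked, 1.571 = locked (rad; starts between 1.4 and 1.57), positive anticlockwise from above, a stop at both ends; light friction, stays where it is left
- salt_shaker: bystander: glass salt shaker, 44 mm across, 90 mm tall, left of the board; origin at its foot
- garlic: bystander: garlic bulb, 53 mm, near the left front; origin at its foot
- balm_tin: bystander: low round tin, 90 mm across, 32 mm tall, left of the board; origin at its foot
- fish_tin: bystander: flat tin, 63 x 105 x 24 mm, on the worktop between board and carrier near the front edge; origin at its foot
- mug: bystander: white mug, 97 mm tall, right of the carrier; origin at its foot
- teaspoon: bystander: metal teaspoon, 130 mm long, lying at the front right; origin at its underside

How it is judged (in metres and radians):
On the way, in this order (a step that is already met when the one before it is completed fails the run):
1. the knob is turned back and the empty tray pulled fully out (value of joint tray below 0.006 m and value of joint lock below 0.25 rad), for 0.1 s.
2. all the tins stand in the pulled-out tray, heavy end down, let go ((angle between tin_a's own x axis and vertical below 0.12 rad or angle between tin_a's own x axis and vertical above 3.0216 rad) and height (world z) of each of salt_a_c0, salt_b_c0, salt_c_c0 below 0.1 m and z of tin_a in the frame of row between 0.085 and 0.097 m and x of tin_a in the frame of row between -0.022 and 0.022 m and y of tin_a in the frame of row between -0.137 and 0.137 m and linear speed of each of tin_a, tin_b, tin_c below 0.03 m/s and (angle between tin_b's own x axis and vertical below 0.12 rad or angle between tin_b's own x axis and vertical above 3.0216 rad) and z of tin_b in the frame of row between 0.085 and 0.097 m and x of tin_b in the frame of row between -0.022 and 0.022 m and y of tin_b in the frame of row between -0.137 and 0.137 m and (angle between tin_c's own x axis and vertical below 0.12 rad or angle between tin_c's own x axis and vertical above 3.0216 rad) and z of tin_c in the frame of row between 0.085 and 0.097 m and x of tin_c in the frame of row between -0.022 and 0.022 m and y of tin_c in the frame of row between -0.137 and 0.137 m and contact force between the fingers and tin_a below 0.3 N and contact force between the fingers and tin_b below 0.3 N and contact force between the fingers and tin_c below 0.3 N and value of joint tray below 0.03 m and value of joint lock below 0.4 rad), for 0.2 s.
3. the tray is pushed fully home, knob not yet turned (value of joint tray above 0.065 m and value of joint lock below 0.4 rad), for 0.1 s.
4. the knob is turned to locked with the tray home (value of joint tray above 0.065 m and value of joint lock above 1.35 rad), for 0.1 s.
At the end, for the whole second after the job is handed in: every tin stands upright (within 0.12 rad) and at rest on the tray floor between the lips, its heavy end down; the tray is home (slide over 65 of 70 mm) and the knob turned to locked (over 1.35 of 1.57 rad) (all of step 4 and (angle between tin_a's own x axis and vertical below 0.12 rad or angle between tin_a's own x axis and vertical above 3.0216 rad) and height (world z) of each of salt_a_c0, salt_b_c0, salt_c_c0 below 0.1 m and z of tin_a in the frame of row between 0.085 and 0.097 m and x of tin_a in the frame of row between -0.022 and 0.022 m and y of tin_a in the frame of row between -0.137 and 0.137 m and linear speed of each of tin_a, tin_b, tin_c below 0.03 m/s and (angle between tin_b's own x axis and vertical below 0.12 rad or angle between tin_b's own x axis and vertical above 3.0216 rad) and z of tin_b in the frame of row between 0.085 and 0.097 m and x of tin_b in the frame of row between -0.022 and 0.022 m and y of tin_b in the frame of row between -0.137 and 0.137 m and (angle between tin_c's own x axis and vertical below 0.12 rad or angle between tin_c's own x axis and vertical above 3.0216 rad) and z of tin_c in the frame of row between 0.085 and 0.097 m and x of tin_c in the frame of row between -0.022 and 0.022 m and y of tin_c in the frame of row between -0.137 and 0.137 m); the robot touches nothing.
It fails at once if a bystander is moved by more than 4 cm (distance of any of salt_shaker, garlic, balm_tin, fish_tin, mug, teaspoon from where it was at the start of the episode above 0.04 m).
Of tin_a, tin_b, tin_c only 2 to 3 are there at a start; the rules pass over those that are not, and their reading is None.
At some moment in a run one of tin_a, tin_b, tin_c may be knocked a few centimetres aside while the robot is not near it.
It also fails if it takes over 210 s, if anything falls off the work surface, if the arm or the gripper's body presses on something with over 40 N, if the wrist force passes 120 N, or if a joint passes its speed limit or range.

## Working session

There is one attempt and no reset: what is moved stays moved. The work goes in short steps, Python scripts to look and compute and a shell command to move; the robot and the scene stay as the last step left them, time stands still between calls to the robot, and variables do not carry over. Pictures are saved under pics/ and viewed, at most 16 in all, crops included, and the job is handed in when it is done.

```bash
mkdir -p pics; cat > h.py <<'E'
import numpy as np, cv2
from plant import r
from scipy.spatial.transform import Rotation as R
def st():
    s=r.get_state(); q=s['ee_rot']; return s,np.array(s['tool_pos']),R.from_quat([q[1],q[2],q[3],q[0]])
def snap(cam,name=None):
    d=r.snapshot(cam)
    if name: cv2.imwrite('pics/'+name+'.png',d['image'][:,:,::-1])
    return d
def world(d,px,z):
    K=np.array(d['intrinsics']);E=np.array(d['extrinsics'])
    v=np.linalg.inv(K)@[px[1],px[0],1]; v=E[:3,:3]@[v[0],-v[1],-v[2]]
    return E[:3,3]+v*(z-E[2,3])/v[2]
def pix(d,p):
    K=np.array(d['intrinsics']);E=np.array(d['extrinsics'])
    c=E[:3,:3].T@(np.array(p)-E[:3,3]); c=K@[c[0],-c[1],-c[2]]; return c[1]/c[2],c[0]/c[2]
def rel(p,Rt=None):
    "rows for target TCP p, rotation matrix"
    s,t,Q=st(); a=Q.inv().apply(np.array(p)-t)/250
    b=(Q.inv()*Rt).as_rotvec()/np.radians(45) if Rt is not None else np.zeros(3)
    return np.round(np.r_[a,b],3)
E
python3 - <<'E'
from h import *
s,t,Q=st(); print(s,Q.as_matrix().round(3))
for c in('scene','top'):
    d=snap(c,c+'0'); print(c,np.array(d['extrinsics']).round(2).tolist(),np.array(d['intrinsics']).round(1).tolist())
    for n,z in(('tin_a',60),('row',14),('knob_grip',48),('board',16),('fish_tin',12),('mug',50)):
        for f in ('find_in','spot_point'):
            for o in getattr(r,f)(c,n)[:4]: print(c,f,n,round(o['conf'],2),np.round(o['position'],1),world(d,o['position'],z).round(1))
E
```

```text
{'time': 0.0, 'joint_pos': array([ 1.18968117e+00,  2.63518369e-01, -4.89285463e-02,  1.25941165e+00,
       -2.43619626e-05,  1.41553822e+00]), 'qd': array([0.00139571, 0.00039901, 0.00042775, 0.00133274, 0.0005257 ,
       0.00121134]), 'tau': array([ 3.13238597e-03, -6.37604427e+01,  3.84565043e+01,  1.34354635e-02,
        2.87203920e-05, -2.58781898e-05]), 'tool_pos': array([117.45552496, 511.40797198, 230.83054435]), 'ee_rot': array([-1.28991712e-04,  1.12688632e-01,  9.93630208e-01, -5.15359309e-04]), 'contact_force': array([ 0.45506427,  0.11249348, -0.43596139]), 'torque': array([-0.01446548,  0.01074165, -0.00445588]), 'grasp_force': 0.0, 'grip_width': 85.2939671646648} [[-0.975  0.224 -0.   ]
 [ 0.224  0.975 -0.001]
 [ 0.    -0.001 -1.   ]]
scene [[-0.38, 0.47, -0.8, -910.0], [-0.92, -0.19, 0.33, 521.83], [0.0, 0.86, 0.51, 950.36], [0.0, 0.0, 0.0, 1.0]] [[475.1, 0.0, 259.5], [0.0, 475.1, 202.2], [0.0, 0.0, 1.0]]
scene find_in tin_a 0.95 [246.4 191.9] [310.1 249.8  60. ]
scene find_in tin_a 0.86 [213.2 188.4] [509.2 207.9  60. ]
scene find_in tin_a 0.79 [224.2 194. ] [432.7
[... 1354 characters left out ...]
[171.1 316. ] [ 591.2 -257.2   14. ]
top find_in knob_grip 0.62 [186.6 199.8] [530.6 191.4  48. ]
top find_in knob_grip 0.6 [203.4 314.5] [ 457.7 -240.4   48. ]
top spot_point knob_grip 0.57 [203.3 314.7] [ 458.1 -241.1   48. ]
top find_in board 0.88 [215.6 192.6] [424.5 222.9  16. ]
top find_in board 0.28 [177.4 313.6] [ 565.6 -246.4   16. ]
top spot_point board 0.62 [212.4 193. ] [436.9 221.6  16. ]
top find_in fish_tin 0.91 [227.  248.4] [377.4   9.8  12. ]
top spot_point fish_tin 0.89 [226.5 250.7] [379.1   1.   12. ]
top find_in mug 0.97 [191.  406.6] [ 498.1 -587.4   50. ]
top find_in mug 0.7 [176.6 111.2] [575.9 531.2  50. ]
top spot_point mug 0.81 [191.6 405.4] [ 495.9 -582.7   50. ]
```

```bash
cd pics; python3 -c "
import cv2
i=cv2.imread('top0.png');cv2.imwrite('top0c.png',cv2.resize(i[140:270,90:440],None,fx=2.28,fy=2.28,interpolation=cv2.INTER_CUBIC))"
```

```text
(no output)
```

View pics/top0c.png

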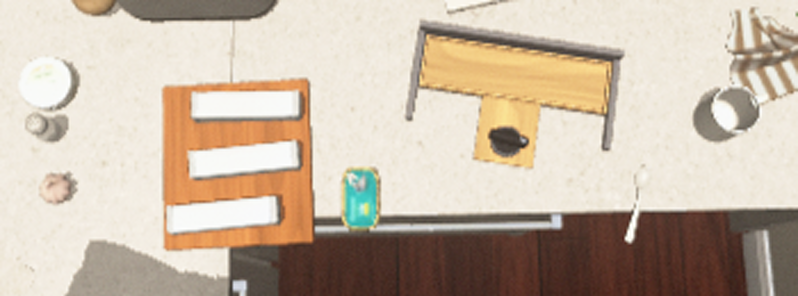

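View pics/scene0.png

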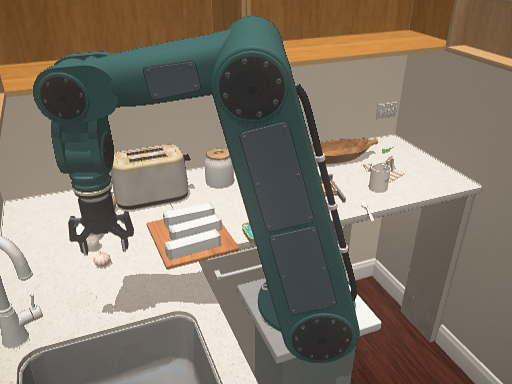

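Three tins lie on the board (crop: 245,103; 245,160; 222,215). The carrier is at (515,75), turned about 10°, with the knob at (508,140) lying across. I'm going over to the knob with the gripper open.

```bash
A='[-0.63,-0.876,0,0,0,0,1]'; python3 -m handwheel '[[-0.63,-0.876,0,0,0,0,1],[-0.63,-0.876,0,0,0,0,1],[-0.63,-0.876,0,0,0,0,1],[-0.63,-0.876,0,0,0,0,1],[-0.63,-0.876,0,0,0,0,1]]' 20
python3 -m handwheel '[[-0.63,-0.876,0,0,0,0,1],[-0.63,-0.876,0,0,0,0,1],[-0.63,-0.876,0,0,0,0,1],[-0.63,-0.876,0,0,0,0,1],[-0.63,-0.876,0,0,0,0,1]]'
python3 -m handwheel '[[-0.63,-0.876,0,0,0,0.967,1],[-0.63,-0.876,0,0,0,0.967,1],[-0.63,-0.876,0,0,0,0.967,1],[-0.63,-0.876,0,0,0,0.967,1],[-0.63,-0.876,0,0,0,0.967,1]]'
python3 -m handwheel '[[0,0,0,0,0,0.967,1],[0,0,0,0,0,0.967,1],[0,0,0,0,0,0.967,1],[0,0,0,0,0,0.967,1],[0,0,0,0,0,0.967,1]]'
python3 - <<'E'
from h import *
s,t,Q=st(); print(s['time'],s['joint_pos'].round(3),t.round(1),Q.as_matrix().round(3))
d=snap('wrist','w1')
print(np.array(d['extrinsics']).round(2).tolist())
for n,z in(('row',14),('knob_grip',48),('tray',14)):
    for o in r.spot_point('wrist',n)[:2]+r.find_in('wrist',n)[:2]: print(n,round(o['conf'],2),np.round(o['position'],1),world(d,o['position'],z).round(1))
d=snap('top')
for n,z in(('row',14),('knob_grip',48)):
    for o in r.spot_point('top',n)[:2]: print(n,round(o['conf'],2),np.round(o['position'],1),world(d,o['position'],z).round(1))
E
```

```text
time: 1.92
tool_pos: [222.5, 260.6, 231.5]
ee_rot: [0.0, 0.114, 0.993, 0.0]
contact_force: [0.4, -0.3, 0.3]
grip_width: 85.5
grasp_force: 0.0
time: 2.55
tool_pos: [325.7, 16.7, 231.6]
ee_rot: [0.001, 0.113, 0.994, 0.0]
contact_force: [1.6, 1.1, -0.1]
grip_width: 85.4
grasp_force: 0.0
time: 3.18
tool_pos: [430.5, -233.3, 230.7]
ee_rot: [-0.0, 0.475, 0.88, -0.0]
contact_force: [-0.8, -0.0, -0.3]
grip_width: 85.3
grasp_force: 0.0
time: 3.8
tool_pos: [429.7, -229.8, 231.4]
ee_rot: [-0.0, 0.765, 0.644, 0.0]
contact_force: [0.0, 0.5, 0.3]
grip_width: 85.3
grasp_force: 0.0
3.8 [-0.659  0.198 -0.136  1.236  0.     1.084] [ 429.7 -229.8  231.4] [[ 0.171  0.985 -0.   ]
 [ 0.985 -0.171  0.   ]
 [ 0.    -0.    -1.   ]]
[[0.99, 0.17, 0.04, 440.51], [-0.17, 0.95, 0.25, -165.02], [0.0, -0.26, 0.97, 374.55], [0.0, 0.0, 0.0, 1.0]]
row 0.86 [164.8 375.4] [ 587.5 -250.3   14. ]
row 0.98 [149.6 365.5] [ 576.  -228.1   14. ]
knob_grip 0.69 [171.6 285.5] [ 466.4 -232.    48. ]
knob_grip 0.76 [170.  288.3] [ 470.  -230.6   48. ]Traceback (most recent call last):
  File "<stdin>", line 6, in <module>
ValueError: it knows: balm_tin, board, fish_tin, garlic, knob_grip, mug, row, salt_shaker, teaspoon, tin
```

View pics/w1.png

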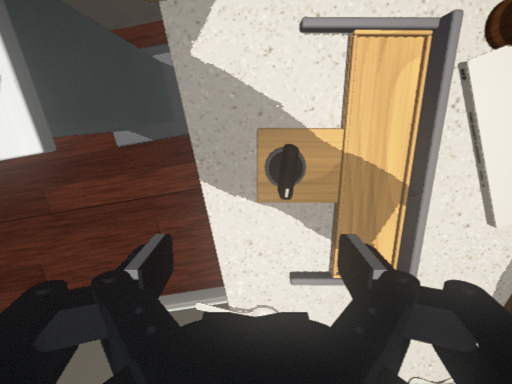

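The knob sits at pixel (row 171, col 287), its bar nearly vertical. The tray's front edge runs from (30,350) to (275,335).

```bash
python3 - <<'E'
from h import *
d=snap('wrist'); 
w=lambda p,z:world(d,p,z)
for a,b,z in (((32,350),(275,334),24),((35,431),(200,409),24),((147,290),(197,285),64)):
    A,B=w(a,z),w(b,z); v=A-B; print(A.round(1),B.round(1),np.degrees(np.arctan2(v[1],v[0])),np.hypot(*v[:2]), ((A+B)/2).round(1))
print(w((128,257),14),w((203,257),14))
E
```

```text
[564.  -89.7  24. ] [ 515.6 -398.3   24. ] 81.0829371173281 312.3128181498344 [ 539.8 -244.    24. ]
[ 655.1 -108.6   24. ] [ 624.8 -303.3   24. ] 81.1518357920148 197.01161023020376 [ 639.9 -205.9   24. ]
[ 474.2 -202.3   64. ] [ 460.3 -258.9   64. ] 76.28866227994493 58.338133196657765 [ 467.2 -230.6   64. ]
[ 441.3742163  -177.16224891   14.        ] [ 424.46658858 -275.90540571   14.        ]
```

```bash
python3 -m handwheel '[[0.021,0.15,0.3,0,0,0.087,1],[0.021,0.15,0.6,0,0,0.087,1],[0.021,0.15,0.8,0,0,0.087,1],[0.021,0.15,0.8,0,0,0.087,1],[0.021,0.15,0.8,0,0,0.087,1],[0.021,0.15,0.8,0,0,0.087,1]]'
python3 -m handwheel '[[0,0,0,0,0,0,0],[0,0,0,0,0,0,0],[0,0,0,0,0,0,0],[0,0,0,0,0,0,0],[0,0,0,0,0,0,0],[0,0,0,0,0,0,0],[0,0,0,0,0,0,0],[0,0,0,0,0,0,0]]' 40
```

```text
time: 4.85
tool_pos: [468.2, -232.1, 32.4]
ee_rot: [0.001, 0.787, 0.617, 0.0]
contact_force: [0.2, -0.3, 0.2]
grip_width: 85.0
grasp_force: 0.0
time: 5.85
tool_pos: [467.8, -231.8, 31.6]
ee_rot: [0.0, 0.787, 0.616, 0.0]
contact_force: [0.4, 1.3, 5.7]
grip_width: 15.3
grasp_force: 41.7
```

```bash
python3 -m handwheel '[[0,0,0,0,0,0.2,0],[0,0,0,0,0,0.4,0],[0,0,0,0,0,0.6,0],[0,0,0,0,0,0.8,0],[0,0,0,0,0,0.95,0],[0,0,0,0,0,0.95,0],[0,0,0,0,0,0.95,0]]'
python3 -m handwheel '[[0,0,0,0,0,0.2,0],[0,0,0,0,0,0.4,0],[0,0,0,0,0,0.6,0],[0,0,0,0,0,0.8,0],[0,0,0,0,0,0.93,0],[0,0,0,0,0,0.93,0],[0,0,0,0,0,0.93,0]]'
python3 -c "
from h import *
s,t,Q=st();print(s['joint_pos'],Q.as_matrix().round(3),s['torque'])"
```

```text
time: 6.72
tool_pos: [468.1, -231.9, 31.6]
ee_rot: [0.0, 0.957, 0.289, 0.0]
contact_force: [1.3, -1.1, 6.0]
grip_width: 15.2
grasp_force: 42.2
time: 7.6
tool_pos: [468.1, -232.2, 31.6]
ee_rot: [0.0, 0.997, -0.072, 0.0]
contact_force: [1.3, -3.0, 5.3]
grip_width: 15.5
grasp_force: 42.2
[-6.16295618e-01  4.03356070e-01 -4.24708545e-01  7.41454978e-01
 -3.45223032e-04  2.66858829e+00] [[ 0.99  -0.143  0.001]
 [-0.143 -0.99  -0.001]
 [ 0.001  0.001 -1.   ]] [-0.56930944 -0.24537602 -0.07462456]
```

```bash
python3 -m handwheel '[[-0.06,-0.001,0,0,0,0,0],[-0.12,-0.002,0,0,0,0,0],[-0.18,-0.002,0,0,0,0,0],[-0.22,-0.003,0,0,0,0,0],[-0.26,-0.003,0,0,0,0,0],[-0.285,-0.003,0,0,0,0,0],[-0.285,-0.003,0,0,0,0,0],[-0.285,-0.003,0,0,0,0,0]]' 60
```

```text
time: 8.6
tool_pos: [404.0, -221.2, 32.0]
ee_rot: [-0.001, 0.997, -0.07, 0.007]
contact_force: [46.1, 6.8, -25.4]
grip_width: 15.2
grasp_force: 61.6
```

```bash
python3 -m handwheel '[[0.022,0,0,0,0,0,0],[0.022,0,0,0,0,0,0],[0.022,0,0,0,0,0,1],[0.022,0,0,0,0,0,1],[0.022,0,0,0,0,0,1],[0.022,0,0,0,0,0,1],[0.022,0,0,0,0,0,1]]'
python3 -m handwheel '[[0,0,-0.25,0,0,0,1],[0,0,-0.5,0,0,0,1],[0,0,-0.8,0,0,0,1],[0,0,-0.8,0,0,0,1],[0,0,-0.8,0,0,0,1]]'
python3 - <<'E'
from h import *
s,t,Q=st(); print(s['time'],s['joint_pos'].round(3),t.round(1))
d=snap('wrist','w2')
for n,z in(('row',14),('knob_grip',48)):
    for o in r.spot_point('wrist',n)[:2]: print(n,round(o['conf'],2),np.round(o['position'],1),world(d,o['position'],z).round(1))
E
```

```text
time: 9.48
tool_pos: [402.6, -221.2, 31.3]
ee_rot: [-0.0, 0.997, -0.074, -0.0]
contact_force: [0.1, 0.5, -0.3]
grip_width: 85.4
grasp_force: 0.0
time: 10.1
tool_pos: [402.9, -221.4, 231.4]
ee_rot: [0.0, 0.997, -0.074, 0.0]
contact_force: [0.5, 0.1, -0.5]
grip_width: 85.7
grasp_force: 0.0
10.1 [-0.68   0.151 -0.197  1.222 -0.     2.61 ] [ 402.9 -221.4  231.4]
row 0.88 [ 72.  254.7] [ 521.8 -238.3   14. ]
knob_grip 0.75 [174.1 253.1] [ 404.  -218.7   48. ]
```

View pics/w2.png

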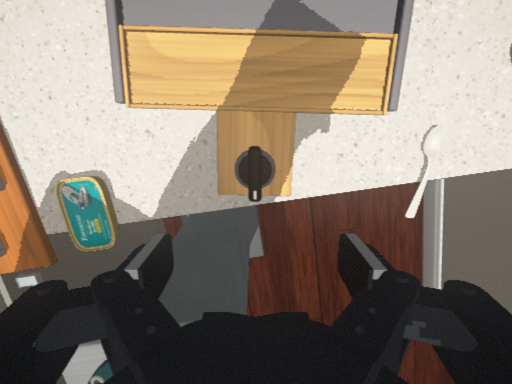

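Tray is fully out and the knob points along the slide; tray centre (70,255). Next, over the board.

```bash
python3 -m handwheel '[[-0.075,-0.87,-0.24,0,0,0,1],[-0.075,-0.87,-0.24,0,0,0,1],[-0.075,-0.87,-0.24,0,0,0,1],[-0.075,-0.87,-0.24,0,0,0,1],[-0.075,-0.87,-0.24,0,0,0,1]]'
python3 -m handwheel '[[-0.075,-0.87,-0.24,0,0,-1,1],[-0.075,-0.87,-0.24,0,0,-1,1],[-0.075,-0.87,-0.24,0,0,-1,1],[-0.075,-0.87,-0.24,0,0,-1,1],[-0.075,-0.87,-0.24,0,0,-1,1]]'
python3 -m handwheel '[[0,0,0,0,0,-1,1],[0,0,0,0,0,-1,1],[0,0,0,0,0,-1,1],[0,0,0,0,0,-1,1],[0,0,0,0,0,-1,1]]'
cat >> h.py <<'E'
def tins(cam='wrist',z=60,name=None):
    d=snap(cam,name); out=[]
    for o in r.trace(cam,'tin_a'):
        m=o['pixels'].astype(np.uint8)
        if m.sum()<100: continue
        c=max(cv2.findContours(m,cv2.RETR_EXTERNAL,cv2.CHAIN_APPROX_NONE)[0],key=len)[:,0]
        w=np.array([world(d,(p[1],p[0]),z)[:2] for p in c],np.float32)
        (x,y),(a,b),g=cv2.minAreaRect(w)
        if a<b: a,b,g=b,a,g+90
        out.append((round(o['conf'],2),np.round([x,y,a,b,(g+90)%180-90],1)))
    for o in out: print(*o)
    print([(round(o['conf'],2),np.round(o['position']),world(d,o['position'],z-22)[:2].round(1)) for o in r.spot_point(cam,'tin_a')])
    return d
E
python3 - <<'E'
from h import *
s,t,Q=st(); print(s['time'],s['joint_pos'].round(3),t.round(1),Q.as_matrix()[:,0].round(3),s['torque'],s['contact_force'])
tins('wrist',60,'w3')
E
```

```text
time: 10.88
tool_pos: [416.1, -1.4, 290.8]
ee_rot: [-0.0, 0.997, -0.072, -0.0]
contact_force: [-0.5, -1.3, -0.6]
grip_width: 85.6
grasp_force: 0.0
time: 11.5
tool_pos: [430.2, 215.8, 350.1]
ee_rot: [-0.0, 0.949, 0.316, -0.001]
contact_force: [1.7, -0.9, -0.2]
grip_width: 85.1
grasp_force: 0.0
time: 12.12
tool_pos: [430.0, 213.2, 350.3]
ee_rot: [-0.0, 0.758, 0.652, -0.001]
contact_force: [0.1, 0.1, 0.5]
grip_width: 85.3
grasp_force: 0.0
12.125 [ 0.29   0.178  0.158  1.552 -0.     2.011] [430.  213.2 350.3] [ 0.149  0.989 -0.001] [ 0.03403656  0.00613756 -0.02338022] [0.14657956 0.05057986 0.47646839]
0.85 [530.3 202.7 181.4  51.  -90. ]
0.79 [442.1 204.7 181.   46.1 -85.4]
0.67 [355.4 238.6 179.1  49.7 -85.3]
[(0.9, array([154., 209.]), array([355.4, 234.1])), (0.63, array([155., 322.]), array([540.6, 203.2])), (0.61, array([164., 263.]), array([442.2, 203.6]))]
```

View pics/w3.png

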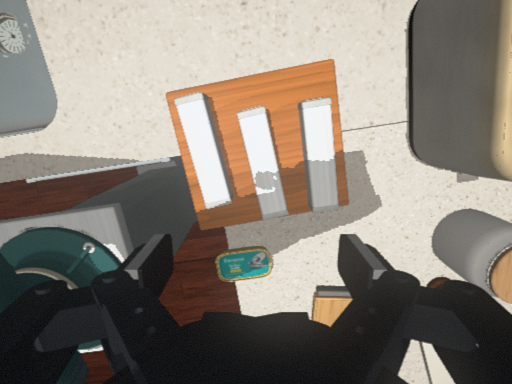

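```bash
python3 - <<'E'
from h import *
d=snap('wrist')
for a,b in (((97,189),(205,217)),((111,254),(214,275)),((102,317),(208,323))):
    A,B=world(d,a,60),world(d,b,60); v=A-B; print(A.round(),B.round(),np.degrees(np.arctan2(v[1],v[0])),np.hypot(*v[:2]),((A+B)/2).round(1))
E
```

```text
[347. 325.  60.] [356. 152.  60.] 93.17303469836192 172.95481235850613 [351.7 238.4  60. ]
[440. 290.  60.] [449. 122.  60.] 93.17924652453735 168.55022478309377 [444.5 205.9  60. ]
[535. 288.  60.] [529. 120.  60.] 87.9564558480772 168.50236355319868 [532.3 204.3  60. ]
```

```bash
python3 -m handwheel '[[-0.024,0.056,0.25,0,0,-0.28,1],[-0.024,0.056,0.5,0,0,-0.28,1],[-0.024,0.056,0.75,0,0,-0.28,1],[-0.024,0.056,1,0,0,-0.28,1],[-0.024,0.056,1,0,0,-0.28,1],[-0.024,0.056,1,0,0,-0.28,1]]'
python3 - <<'E'
from h import *
s,t,Q=st(); print(s['time'],s['joint_pos'].round(3),t.round(1),Q.as_matrix()[:,0].round(3),s['torque'],s['contact_force'])
d=snap('wrist','w4')
E
```

```text
time: 13.08
tool_pos: [443.8, 206.8, 103.2]
ee_rot: [0.0, 0.682, 0.732, 0.001]
contact_force: [-0.1, -0.2, 0.3]
grip_width: 85.5
grasp_force: 0.0
13.075 [ 0.269  0.281 -0.391  0.898  0.     1.769] [443.8 206.8 103.2] [-0.071  0.997  0.   ] [-0.03272146 -0.01928852 -0.03459287] [-0.07428013 -0.24332097  0.26308608]
```

View pics/w4.png

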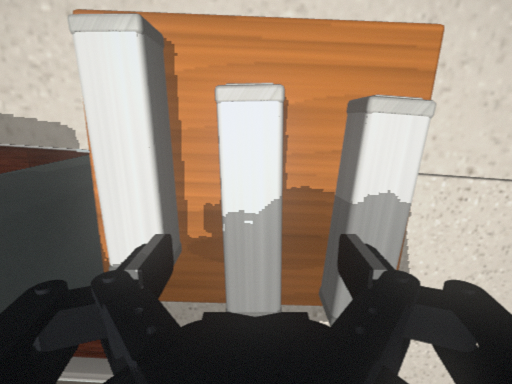

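Tin centred between the fingers (col 250) and aligned. Going down, gripping and lifting.

```bash
python3 -m handwheel '[[0,0,0.15,0,0,0,1],[0,0,0.31,0,0,0,1],[0,0,0.31,0,0,0,1],[0,0,0.31,0,0,0,1],[0,0,0.31,0,0,0,0],[0,0,0.31,0,0,0,0],[0,0,0.31,0,0,0,0],[0,0,0.31,0,0,0,0],[0,0,0.31,0,0,0,0],[0,0,0.31,0,0,0,0]]' 100
python3 -c "
from h import *
s,t,Q=st();print(s['torque'],s['contact_force'],s['grasp_force'])"
python3 -m handwheel '[[0,0,-0.1,0,0,0,0],[0,0,-0.2,0,0,0,0],[0,0,-0.3,0,0,0,0],[0,0,-0.4,0,0,0,0],[0,0,-0.5,0,0,0,0],[0,0,-0.6,0,0,0,0],[0,0,-0.6,0,0,0,0],[0,0,-0.6,0,0,0,0],[0,0,-0.6,0,0,0,0]]'
python3 - <<'E'
from h import *
for i in range(3):
    d=snap('wrist','w5'); s,t,Q=st(); print(s['torque'].round(3),s['contact_force'].round(2))
print(s['time'],s['joint_pos'].round(3),t.round(1))
E
```

```text
time: 14.38
tool_pos: [442.9, 206.7, 24.8]
ee_rot: [0.0, 0.681, 0.732, 0.0]
contact_force: [-6.1, -1.0, 18.3]
grip_width: 42.9
grasp_force: 102.5
[-0.24769631  1.08545911  0.1649375 ] [-6.11184026 -1.00691706 18.34932872] 102.48979568481445
time: 15.5
tool_pos: [442.2, 206.4, 172.7]
ee_rot: [-0.0, 0.681, 0.732, -0.001]
contact_force: [-0.1, 0.3, -5.8]
grip_width: 42.6
grasp_force: 104.0
[-0.097  0.024  0.003] [ 0.32 -0.79 -6.48]
[-0.036 -0.043 -0.033] [-0.41 -0.36 -5.2 ]
[-0.091 -0.053  0.016] [ 0.18 -0.15 -5.64]
15.65 [ 0.27   0.228 -0.259  1.085 -0.     1.768] [442.5 206.5 173.2]
```

View pics/w5.png

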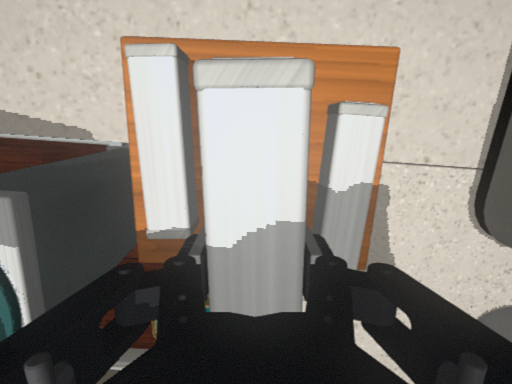

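```bash
cat >> h.py <<'E'
def tq(n=10):
    a=[]
    for i in range(n):
        r.snapshot('wrist'); s=r.get_state(); a.append(np.r_[s['torque'],s['contact_force']])
    a=np.array(a); print('torque,force',a.mean(0).round(3),'sem',(a.std(0)/n**.5).round(3))
E
python3 -c "
from h import *
tq()"
python3 -m handwheel '[[0,0,0,0,0,0,0],[0,0,0,0,0,0,0],[0,0,0,0,0,0,0],[0,0,0,0,0,0,0]]' 20
python3 -c "
from h import *
snap('wrist','w6');a=cv2.imread('pics/w5.png');b=cv2.imread('pics/w6.png');cv2.imwrite('pics/w56.png',np.hstack([a[30:330,160:350],b[30:330,160:350]]))
tq(4)"
```

```text
torque,force [-0.07  -0.006 -0.007  0.14   0.053 -5.912] sem [0.01  0.014 0.011 0.149 0.134 0.148]
time: 16.65
tool_pos: [442.7, 206.6, 173.8]
ee_rot: [-0.0, 0.681, 0.732, -0.0]
contact_force: [-0.5, 1.1, -5.6]
grip_width: 42.9
grasp_force: 104.0
torque,force [-9.300e-02 -3.000e-03  0.000e+00  4.720e-01 -5.400e-02 -5.459e+00] sem [0.009 0.016 0.023 0.185 0.276 0.172]
```

View pics/w56.png

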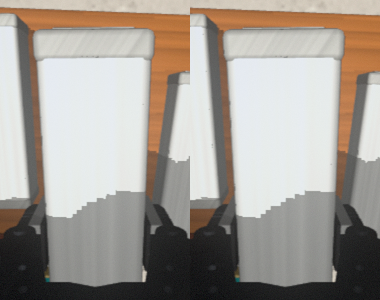

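```bash
python3 - <<'E'
import numpy as np
from scipy.optimize import least_squares
D=[(.2635,-.0489,525,231.0),(.198,-.136,487.3,231.4),(.4034,-.4247,522.5,31.6),(.151,-.197,459.7,231.4),(.178,.158,480,350.3),(.281,-.391,489.6,103.2),(.228,-.259,488.3,173.2)]
D=np.array(D)
f=lambda p:np.r_[p[0]+p[1]*np.sin(D[:,0])+p[2]*np.cos(D[:,0]-D[:,1])-D[:,2],p[3]+p[1]*np.cos(D[:,0])-p[2]*np.sin(D[:,0]-D[:,1])-D[:,3]]
s=least_squares(f,[0,400,400,0]); print(s.x.round(1),f(s.x).round(1))
E
```

```text
[  -9.3  708.7  376.5 -340.7] [ 8.6 -1.5  1.  -8.4 12.6 -7.7 -4.7 -3.2 -0.7  2.1  0.1 -1.1  2.6  0.2]
```

```bash
python3 - <<'E'
import numpy as np
from scipy.optimize import least_squares
D=[(.2635,-.0489,525,231.0),(.198,-.136,487.3,231.4),(.4034,-.4247,522.5,31.6),(.151,-.197,459.7,231.4),(.178,.158,480,350.3),(.281,-.391,489.6,103.2),(.228,-.259,488.3,173.2)]
D=np.array(D)
for s2 in(1,-1):
  f=lambda p:np.r_[p[0]+p[1]*np.sin(D[:,0]+p[5])+p[2]*np.cos(D[:,0]-s2*D[:,1]+p[4])-D[:,2],p[3]+p[1]*np.cos(D[:,0]+p[5])-p[2]*np.sin(D[:,0]-s2*D[:,1]+p[4])-D[:,3]]
  s=least_squares(f,[0,400,400,0,0,0]); print(s.x.round(2),f(s.x).round(1))
E
```

```text
[ 7.1400e+00  5.7495e+02  3.7217e+02 -2.6095e+02 -1.4000e-01  0.0000e+00] [ 0.2 -0.2 -0.1 -0.2 -0.2 -0.3  0.6 -0.1  0.3  0.1 -0.  -0.1 -0.1 -0. ]
[ 2.7910e+01  8.7592e+02 -3.6510e+02 -1.3344e+02  5.0000e-02  9.9000e-01] [-17.   -9.3   2.8  -0.2  15.8  11.   -3.1   3.    1.8  -1.4   0.3  -4.2
  -1.2   1.6]
```

```bash
python3 -m handwheel '[[0,0,-0.25,0,0,0,0],[-0.1,0,-0.45,0,0,0,0],[-0.3,0.02,-0.63,0,0,0,0],[-0.5,0.02,-0.63,0,0,0,0],[-0.7,0.02,-0.63,0,0,0,0],[-0.78,0.02,-0.63,0,0,0,0],[-0.78,0.02,-0.63,0,0,0,0]]' 100
python3 -m handwheel '[[-0.2,0.01,0,0,0,-0.2,0],[-0.4,0.01,0,0,0,-0.4,0],[-0.6,0.02,0,0,0,-0.6,0],[-0.78,0.02,0,0,0,-0.8,0],[-0.78,0.02,0,0,0,-0.8,0],[-0.78,0.02,0,0,0,-0.8,0]]'
python3 -m handwheel '[[0,0,0,0,-0.2,0,0],[0,0,0,0,-0.4,0,0],[0,0,0,0,-0.6,0,0],[0,0,0,0,-0.8,0,0],[0,0,0,0,-0.9,0,0],[0,0,0,0,-0.9,0,0],[0,0,0,0,-0.9,0,0]]'
python3 -c "
from h import *
np.set_printoptions(suppress=True)
s,t,Q=st();print(s['joint_pos'].round(4),t.round(1),Q.as_matrix().round(3))"
```

```text
time: 17.77
tool_pos: [461.8, 11.2, 331.3]
ee_rot: [0.0, 0.682, 0.731, -0.0]
contact_force: [-0.3, 0.6, -5.6]
grip_width: 42.7
grasp_force: 105.9
time: 18.52
tool_pos: [480.9, -180.9, 331.2]
ee_rot: [-0.0, 0.422, 0.907, 0.0]
contact_force: [1.1, -0.0, -5.9]
grip_width: 42.9
grasp_force: 105.6
time: 19.4
tool_pos: [481.1, -181.1, 331.6]
ee_rot: [0.313, 0.396, 0.851, -0.145]
contact_force: [0.6, -0.4, -5.9]
grip_width: 42.7
grasp_force: 105.9
[-0.3347 -0.1619 -0.4926  0.6077 -0.3364  0.4244] [ 481.1 -181.1  331.6] [[-0.491  0.764  0.419]
 [ 0.582  0.645 -0.495]
 [-0.648  0.001 -0.761]]
```

```bash
cat > kin.py <<'E'
import numpy as np
from scipy.optimize import least_squares
from scipy.spatial.transform import Rotation as R
HT=-260.95
def fk(q,d,T,L=0):
    q1,q2,q3,q4,q5,q6=q
    f=q2-q3-.14; rr=7.14+574.95*np.sin(q2)+372.17*np.cos(f); z=HT+d+T+574.95*np.cos(q2)-372.17*np.sin(f)
    p=q2-q3+q4; er=np.array([np.cos(q1),np.sin(q1),0]); el=np.array([-np.sin(q1),np.cos(q1),0]); ez=np.array([0,0,1.])
    a=np.cos(p)*er-np.sin(p)*ez; zt=np.cos(q5)*a+np.sin(q5)*el
    u=-np.sin(p)*er-np.cos(p)*ez  # q6=0 tool x (inward when down -> down when forward)
    Rm0=np.c_[u,np.cross(zt,u),zt]; Rm=Rm0@R.from_rotvec([0,0,q6]).as_matrix()
    return rr*er+z*ez+d*a+T*zt, Rm
E
python3 - <<'E'
from kin import *
q=[-0.3347,-0.1619,-0.4926,0.6077,-0.3364,0.4244];P=np.array([481.1,-181.1,331.6])
s=least_squares(lambda p:fk(q,*p)[0]-P,[100,200]);print(s.x,s.fun); print(fk(q,*s.x)[1].round(3))
E
```

```text
[359.68669803  47.08108134] [  3.76573667  -3.98302838 -14.87012937]
[[-0.491  0.764  0.419]
 [ 0.582  0.645 -0.495]
 [-0.648  0.001 -0.761]]
```

```bash
python3 -m handwheel '[[0,0,0,0,-0.2,0,0],[0,0,0,0,-0.4,0,0],[0,0,0,0,-0.4,0,0],[0,0,0,0,-0.4,0,0]]'
python3 -c "
from h import *
np.set_printoptions(suppress=True)
s,t,Q=st();print(s['joint_pos'].round(4),t.round(1),Q.as_matrix().round(3))"
python3 -m handwheel '[[0,0,0,0,-0.2,0,0],[0,0,0,0,-0.4,0,0],[0,0,0,0,-0.5,0,0],[0,0,0,0,-0.5,0,0]]'
python3 -c "
from h import *
np.set_printoptions(suppress=True)
s,t,Q=st();print(s['joint_pos'].round(4),t.round(1),Q.as_matrix().round(3))"
```

```text
time: 19.9
tool_pos: [481.1, -181.6, 330.8]
ee_rot: [0.442, 0.368, 0.792, -0.206]
contact_force: [-0.2, 0.0, -6.1]
grip_width: 42.6
grasp_force: 106.0
[-0.2398 -0.2313 -0.8124  0.0702 -0.5261  0.3651] [ 481.1 -181.6  330.8] [[-0.338  0.764  0.549]
 [ 0.401  0.645 -0.651]
 [-0.852 -0.    -0.524]]
time: 20.4
tool_pos: [493.0, -179.0, 348.4]
ee_rot: [0.58, 0.327, 0.694, -0.274]
contact_force: [1.0, -0.6, -6.4]
grip_width: 42.5
grasp_force: 106.2
[-0.1403 -0.0702 -1.1745 -0.8648 -0.726   0.1592] [ 493.  -179.   348.4] [[-0.114  0.771  0.627]
 [ 0.136  0.637 -0.759]
 [-0.984 -0.001 -0.177]]
```

```bash
python3 - <<'E'
from kin import *
X=[([1.1897,.2635,-.0489,1.2594,0,1.4155],[117.46,511.4,230.8]),([-.659,.198,-.136,1.236,0,1.084],[429.7,-229.8,231.4]),([-.6163,.40336,-.4247,.74145,0,2.6686],[468.1,-232.2,31.6]),([-.68,.151,-.197,1.222,0,2.61],[402.9,-221.4,231.4]),([.29,.178,.158,1.552,0,2.011],[430,213.2,350.3]),([.269,.281,-.391,.898,0,1.769],[443.8,206.8,103.2]),([.27,.228,-.259,1.085,0,1.768],[442.5,206.5,173.2]),
([-0.3347,-0.1619,-0.4926,0.6077,-0.3364,0.4244],[481.1,-181.1,331.6]),([-0.2398,-0.2313,-0.8124,0.0702,-0.5261,0.3651],[481.1,-181.6,330.8]),([-0.1403,-0.0702,-1.1745,-0.8648,-0.726,0.1592],[493.,-179.,348.4])]
def g(q,p):
    r0,L1,L2,ph,H,d,T,e=p; q1,q2,q3,q4,q5,q6=q
    f=q2-q3+ph; rr=r0+L1*np.sin(q2)+L2*np.cos(f); z=H+L1*np.cos(q2)-L2*np.sin(f)
    pp=q2-q3+q4; er=np.array([np.cos(q1),np.sin(q1),0]); el=np.array([-np.sin(q1),np.cos(q1),0]); ez=np.array([0,0,1.])
    a=np.cos(pp)*er-np.sin(pp)*ez; zt=np.cos(q5)*a+np.sin(q5)*el; u=-np.sin(pp)*er-np.cos(pp)*ez
    return rr*er+z*ez+d*a+T*zt+e*u
F=lambda p:np.concatenate([g(q,p)-P for q,P in X])
s=least_squares(F,[7,575,372,-.14,100,150,200,0]);print(s.x.round(3));print(F(s.x).round(1).reshape(-1,3))
E
```

```text
[-2.11270e+01  5.58306e+02  3.73055e+02 -1.38000e-01  1.58789e+02
  2.68030e+02  1.34449e+02 -2.68710e+01]
[[ 75.3 -30.4  -0.3]
 [-48.8 -65.2  -0.4]
 [-49.4 -64.4   0.7]
 [-49.2 -64.6  -1. ]
 [ 24.8 -77.5  -0.7]
 [ 20.8 -78.7  -0.4]
 [ 22.  -77.9  -0.7]
 [-13.9 -28.4   4. ]
 [ -1.9  -5.1  -0.2]
 [  5.5  18.4  -1. ]]
```

```bash
cat > kin.py <<'E'
import numpy as np
from scipy.optimize import least_squares
from scipy.spatial.transform import Rotation as R
X=[([1.1897,.2635,-.0489,1.2594,0,1.4155],[117.46,511.4,230.8]),([-.659,.198,-.136,1.236,0,1.084],[429.7,-229.8,231.4]),([-.6163,.40336,-.4247,.74145,0,2.6686],[468.1,-232.2,31.6]),([-.68,.151,-.197,1.222,0,2.61],[402.9,-221.4,231.4]),([.29,.178,.158,1.552,0,2.011],[430,213.2,350.3]),([.269,.281,-.391,.898,0,1.769],[443.8,206.8,103.2]),([.27,.228,-.259,1.085,0,1.768],[442.5,206.5,173.2]),
([-0.3347,-0.1619,-0.4926,0.6077,-0.3364,0.4244],[481.1,-181.1,331.6]),([-0.2398,-0.2313,-0.8124,0.0702,-0.5261,0.3651],[481.1,-181.6,330.8]),([-0.1403,-0.0702,-1.1745,-0.8648,-0.726,0.1592],[493.,-179.,348.4])]
def g(q,p):
    r0,L1,L2,ph,H,d,T,l=p; q1,q2,q3,q4,q5,q6=q
    f=q2-q3+ph; rr=r0+L1*np.sin(q2)+L2*np.cos(f); z=H+L1*np.cos(q2)-L2*np.sin(f)
    pp=q2-q3+q4; er=np.array([np.cos(q1),np.sin(q1),0]); el=np.array([-np.sin(q1),np.cos(q1),0]); ez=np.array([0,0,1.])
    a=np.cos(pp)*er-np.sin(pp)*ez; zt=np.cos(q5)*a+np.sin(q5)*el; u=-np.sin(pp)*er-np.cos(pp)*ez
    W=rr*er+z*ez+l*el
    return W+d*a+T*zt, np.c_[u,np.cross(zt,u),zt]@R.from_rotvec([0,0,q6]).as_matrix(), W
F=lambda p:np.concatenate([g(q,p)[0]-P for q,P in X])
PAR=least_squares(F,[7,575,372,-.14,100,150,200,80]).x
LO=np.array([-2.65,-.89,-1.18,-2.13,-1.35,-3.14]);HI=np.array([2.65,1.7,1.37,2.11,1.29,3.14])
def ik(P,Rm,q0=None):
    best=None
    for s in ([q0] if q0 is not None else [])+[[-.2,.5,-.8,-.5,-.7,0],[.2,.8,-.8,-1,-1,0],[-.5,.3,-.5,0,-.3,0],[0,.3,-.3,1,0,1]]:
        def f(q):
            p,M,_=g(q,PAR); return np.r_[(p-P)/100,(M-Rm).ravel()]
        s=least_squares(f,np.clip(s,LO+.01,HI-.01),bounds=(LO,HI))
        if best is None or s.cost<best.cost: best=s
    return best
def pose(psi,tilt=0):
    "tool z at yaw psi (deg), tilt deg below horizontal, x down"
    c,s_=np.cos(np.radians(psi)),np.sin(np.radians(psi));t=np.radians(tilt)
    z=np.array([c*np.cos(t),s_*np.cos(t),-np.sin(t)]); y=np.array([-s_,c,0]); return np.c_[np.cross(y,z),y,z]
E
python3 - <<'E'
from kin import *
np.set_printoptions(suppress=True)
print(PAR.round(3));print(F(PAR).round(1).reshape(-1,3))
for n,P in(('R',(505.5,-337)),('C',(521,-238)),('L',(536.5,-139))):
  for z in (110,330):
    for psi in(-10,-30,-45,-60,-75):
        M=pose(psi); s=ik(np.r_[P,z]+19*M[:,2],M); print(n,z,psi,round(s.cost**.5,4),s.x.round(2),g(s.x,PAR)[2].round())
E
```

```text
[  0.296 581.386 372.846  -0.137 159.047 138.807 285.54   81.238]
[[-0.1  0.   0. ]
 [ 0.  -0.3  0.2]
 [ 0.1  0.1  0.1]
 [ 0.1 -0.  -0.1]
 [ 0.1 -0.1  0. ]
 [-0.2 -0.2 -0.1]
 [-0.2  0.2 -0.1]
 [-0.1  0.  -0. ]
 [-0.   0.   0. ]
 [ 0.1 -0.  -0. ]]
R 110 -10 0.3031 [-1.16  0.72 -1.18 -1.42  1.17 -0.43] [ 199. -254.  229.]
R 110 -30 0.5141 [-0.99  0.44 -1.18 -1.07  0.62 -0.29] [ 222. -189.  315.]
R 110 -45 0.4871 [-0.47  0.57 -1.18 -1.32 -0.56  0.18] [302. -63. 277.]
R 110 -60 0.2895 [-0.35  1.03 -1.18 -2.13 -0.95  0.06] [328. -34. 133.]
R 110 -75 0.0809 [-0.34  1.03 -1.18 -2.13 -1.03  0.07] [328. -30. 132.]
R 330 -10 0.0808 [-1.1   0.23 -1.18 -1.29  0.96 -0.1 ] [ 182. -179.  369.]
R 330 -30 0.1696 [-0.88  0.07 -1.18 -1.08  0.37 -0.06] [ 193. -107.  405.]
R 330 -45 0.1564 [-0.64  0.11 -1.18 -1.15 -0.17  0.02] [221. -64. 396.]
R 330 -60 0.0722 [-0.47  0.27 -1.18 -1.38 -0.61  0.04] [260. -40. 359.]
R 330 -75 0.0 [-0.36  0.4  -1.11 -1.51 -0.94  0.  ] [307. -30. 330.]
C 110 -10 0.4586 [-1.03  0.53 -1.18 -1.02  1.11 -0.59] [ 220. -211.  287.]
C 110 -30 0.5967 [-0.47  0.31 -1.18 -0.93 -0.19  
[... 619 characters left out ...]
.81  0.35 -1.18 -0.8   0.88 -0.52] [ 242. -136.  337.]
L 110 -30 0.55 [-0.04  0.49 -1.18 -1.12 -0.78  0.34] [291.  70. 299.]
L 110 -45 0.3739 [ 0.04  0.72 -1.18 -1.46 -1.09  0.37] [308.  95. 230.]
L 110 -60 0.1647 [ 0.07  1.04 -1.18 -2.13 -1.26  0.08] [313. 103. 129.]
L 110 -75 0.0352 [ 0.07  1.04 -1.15 -2.13 -1.35  0.06] [321. 105. 123.]
L 330 -10 0.2389 [-0.63 -0.11 -1.18 -0.81  0.47 -0.11] [175. -27. 438.]
L 330 -30 0.2203 [-0.24 -0.04 -1.18 -0.93 -0.33  0.07] [193.  37. 425.]
L 330 -45 0.1324 [-0.06  0.15 -1.18 -1.17 -0.78  0.11] [229.  69. 387.]
L 330 -60 0.0083 [ 0.03  0.37 -1.18 -1.53 -1.08  0.01] [266.  89. 334.]
L 330 -75 0.0326 [ 0.07  0.41 -1.04 -1.46 -1.35  0.  ] [320. 105. 330.]
```

```bash
python3 - <<'E'
from kin import *
np.set_printoptions(suppress=True)
for n,P in(('R',(505.5,-337)),('C',(521,-238)),('L',(536.5,-139))):
  for tl in (20,30,40,50):
    o=[]
    for psi in(-10,-30,-50,-70,-85):
        M=pose(psi,tl)
        c=[ik(np.r_[P,z]+19*M[:,2],M) for z in (115,300)]
        o.append((psi,[round(s.cost**.5,3) for s in c],c[0].x.round(2).tolist() if c[0].cost<1e-4 else ''))
    print(n,tl,*o,sep='\n  ')
E
```

```text
R
  20
  (-10, [np.float64(0.074), np.float64(0.0)], '')
  (-30, [np.float64(0.209), np.float64(0.0)], '')
  (-50, [np.float64(0.173), np.float64(0.0)], '')
  (-70, [np.float64(0.0), np.float64(0.0)], [-0.43, 0.59, -1.18, -1.29, -0.74, 0.34])
  (-85, [np.float64(0.0), np.float64(0.0)], [-0.34, 0.53, -0.95, -0.76, -1.02, 0.64])
R
  30
  (-10, [np.float64(0.0), np.float64(0.0)], [-1.02, 0.37, -1.11, -0.76, 0.7, -0.51])
  (-30, [np.float64(0.054), np.float64(0.0)], '')
  (-50, [np.float64(0.028), np.float64(0.0)], '')
  (-70, [np.float64(0.0), np.float64(0.0)], [-0.46, 0.4, -1.04, -0.76, -0.64, 0.45])
  (-85, [np.float64(0.0), np.float64(0.0)], [-0.38, 0.42, -0.82, -0.33, -0.88, 0.78])
R
  40
  (-10, [np.float64(0.0), np.float64(0.0)], [-0.97, 0.27, -0.94, -0.33, 0.58, -0.58])
  (-30, [np.float64(0.0), np.float64(0.0)], [-0.82, 0.26, -1.05, -0.59, 0.23, -0.2])
  (-50, [np.float64(0.0), np.float64(0.0)], [-0.65, 0.27, -1.03, -0.59, -0.17, 0.15])
  (-70, [np.float64(0.0), np.float64(0.0)], [-0.5, 0.3, -0.88, -0.35, -0.53, 0.52])
  (-85, [np.float64(0.0), np.float64(0.0)], [-0.43, 0.36, -0
[... 2829 characters left out ...]
-0.15, 0.13])
  (-50, [np.float64(0.0), np.float64(0.0)], [-0.16, 0.24, -1.01, -0.41, -0.53, 0.51])
  (-70, [np.float64(0.0), np.float64(0.0)], [-0.06, 0.32, -0.75, 0.06, -0.78, 0.98])
  (-85, [np.float64(0.0), np.float64(0.0)], [-0.03, 0.42, -0.52, 0.5, -0.86, 1.39])
L
  50
  (-10, [np.float64(0.0), np.float64(0.0)], [-0.5, 0.13, -0.97, -0.21, 0.21, -0.25])
  (-30, [np.float64(0.0), np.float64(0.0)], [-0.35, 0.15, -0.96, -0.23, -0.11, 0.14])
  (-50, [np.float64(0.0), np.float64(0.0)], [-0.21, 0.2, -0.85, -0.06, -0.41, 0.54])
  (-70, [np.float64(0.0), np.float64(0.0)], [-0.12, 0.28, -0.66, 0.26, -0.61, 0.98])
  (-85, [np.float64(0.0), np.float64(0.0)], [-0.1, 0.37, -0.47, 0.57, -0.68, 1.33])
```

```bash
python3 - <<'E'
from kin import *
np.set_printoptions(suppress=True)
for n,P in(('R',(505.5,-337)),('R+',(490,-345)),('R-',(521,-335))):
  for tl in (0,3,6):
    for psi in(-80,-85,-90,-95,-99):
        M=pose(psi,tl); c=[ik(np.r_[P,z]+19*M[:,2],M) for z in (106,125,300)]
        if c[0].cost<1e-2: print(n,tl,psi,[round(s.cost**.5,4) for s in c],c[0].x.round(2),g(c[0].x,PAR)[2].round())
E
```

```text
R 0 -80 [np.float64(0.0372), np.float64(0.0245), np.float64(0.0)] [-0.33  1.04 -1.16 -2.13 -1.08  0.06] [333. -29. 126.]
R 0 -85 [np.float64(0.0104), np.float64(0.0), np.float64(0.0)] [-0.31  1.05 -1.11 -2.13 -1.17  0.02] [351. -29. 112.]
R 0 -90 [np.float64(0.0), np.float64(0.0), np.float64(0.0)] [-0.3   1.04 -1.04 -2.08 -1.27  0.  ] [373. -30. 106.]
R 0 -95 [np.float64(0.0182), np.float64(0.0182), np.float64(0.0182)] [-0.29  1.02 -0.99 -2.02 -1.35  0.  ] [391. -32. 106.]
R 0 -99 [np.float64(0.0856), np.float64(0.0856), np.float64(0.0856)] [-0.29  1.02 -0.99 -2.02 -1.35  0.  ] [390. -33. 106.]
R 3 -80 [np.float64(0.0), np.float64(0.0003), np.float64(0.0)] [-0.34  1.02 -1.18 -2.09 -1.06  0.09] [329. -29. 135.]
R 3 -85 [np.float64(0.0), np.float64(0.0), np.float64(0.0)] [-0.32  0.98 -1.11 -1.96 -1.17  0.12] [351. -29. 138.]
R 3 -90 [np.float64(0.0), np.float64(0.0), np.float64(0.0)] [-0.3   0.94 -1.05 -1.81 -1.27  0.17] [375. -31. 144.]
R 3 -95 [np.float64(0.0118), np.float64(0.0118), np.float64(0.0118)] [-0.29  0.89 -0.99 -1.63 -1.35  0.25] [397. -34. 156.]
R 3 -99 [np.float64(0.0763
[... 3574 characters left out ...]
.0861), np.float64(0.0861), np.float64(0.0861)] [-0.28  0.82 -0.93 -1.36 -1.35  0.39] [417. -37. 182.]
R- 6 -80 [np.float64(0.0), np.float64(0.0), np.float64(0.0)] [-0.32  0.91 -1.13 -1.82 -1.06  0.19] [346. -31. 164.]
R- 6 -85 [np.float64(0.0), np.float64(0.0), np.float64(0.0)] [-0.3   0.87 -1.06 -1.66 -1.17  0.25] [370. -31. 171.]
R- 6 -90 [np.float64(0.0), np.float64(0.0), np.float64(0.0)] [-0.29  0.83 -0.99 -1.46 -1.26  0.34] [396. -33. 182.]
R- 6 -95 [np.float64(0.0029), np.float64(0.0029), np.float64(0.0029)] [-0.28  0.78 -0.9  -1.17 -1.35  0.49] [427. -38. 201.]
R- 6 -99 [np.float64(0.0593), np.float64(0.0593), np.float64(0.0593)] [-0.28  0.71 -0.83 -0.83 -1.35  0.7 ] [447. -45. 234.]
```

```bash
python3 -m handwheel '[[0,0,0,0,0.2,0,0],[0,0,0,0,0.5,0,0],[0,0,0,0,0.5,0,0],[0,0,0,0,0.5,0,0]]'
cat > plan.py <<'E'
from h import *
from kin import *
np.set_printoptions(suppress=True)
def go(P,Rm=None):
    "print row values from the present pose, check ik along the way"
    s,t,Q=st(); P=np.array(P,float); Rt=R.from_matrix(Rm) if Rm is not None else Q
    rv=(Q.inv()*Rt).as_rotvec(); q=s['joint_pos']; bad=[]
    for k in np.linspace(0.1,1,10):
        S=ik(t+k*(P-t),(Q*R.from_rotvec(k*rv)).as_matrix(),q); q=S.x; bad.append(round(S.cost**.5,3))
    print('now',t.round(1),'row',rel(P,Rt),'cost',bad,'qend',q.round(2))
E
python3 - <<'E'
from plan import *
M1=pose(-88,31.6); go([505,-320,331],M1)
M2=pose(-88,5); s=ik(np.array([506,-350,331]),M2); print(s.cost,s.x.round(2)); 
s=ik(np.array([506,-350,104]),M2); print(s.cost,s.x.round(2),g(s.x,PAR)[2])
E
```

```text
time: 20.9
tool_pos: [494.9, -179.5, 347.5]
ee_rot: [0.441, 0.371, 0.79, -0.208]
contact_force: [1.2, -0.4, -7.1]
grip_width: 42.8
grasp_force: 106.0
now [ 494.9 -179.5  347.5] row [-0.183 -0.328  0.425  0.712  0.     0.441] cost [np.float64(0.0), np.float64(0.0), np.float64(0.0), np.float64(0.0), np.float64(0.0), np.float64(0.0), np.float64(0.0), np.float64(0.0), np.float64(0.0), np.float64(0.0)] qend [-0.32  0.14 -0.36  0.56 -0.93  0.96]
4.991128529823071e-27 [-0.29  0.3  -0.88 -0.92 -1.23  0.25]
4.731791499331298e-27 [-0.29  0.89 -1.07 -1.69 -1.23  0.25] [367.85203349 -26.78891104 165.09850413]
```

```bash
python3 -m handwheel '[[-0.04,-0.07,0.09,0.15,0,0.09,0],[-0.08,-0.14,0.18,0.3,0,0.18,0],[-0.12,-0.22,0.28,0.46,0,0.29,0],[-0.16,-0.29,0.37,0.62,0,0.38,0],[-0.183,-0.328,0.425,0.712,0,0.441,0],[-0.183,-0.328,0.425,0.712,0,0.441,0],[-0.183,-0.328,0.425,0.712,0,0.441,0]]'
python3 - <<'E'
from plan import *
go([506,-350,331],pose(-88,5))
E
```

```text
time: 21.78
tool_pos: [505.1, -320.0, 330.8]
ee_rot: [0.353, 0.606, 0.627, -0.339]
contact_force: [-0.3, -0.5, -5.3]
grip_width: 42.6
grasp_force: 105.9
now [ 505.1 -320.   330.8] row [-0.063 -0.001  0.102  0.003 -0.587 -0.003] cost [np.float64(0.0), np.float64(0.0), np.float64(0.0), np.float64(0.0), np.float64(0.0), np.float64(0.0), np.float64(0.0), np.float64(0.0), np.float64(0.0), np.float64(0.0)] qend [-0.29  0.3  -0.88 -0.92 -1.23  0.25]
```

```bash
python3 -m handwheel '[[-0.02,0,0.03,0,-0.2,0,0],[-0.04,0,0.06,0,-0.4,0,0],[-0.063,0,0.102,0.003,-0.587,-0.003,0],[-0.063,0,0.102,0.003,-0.587,-0.003,0],[-0.063,0,0.102,0.003,-0.587,-0.003,0],[-0.063,0,0.102,0.003,-0.587,-0.003,0]]'
python3 - <<'E'
from plan import *
s,t,Q=st();print(s['joint_pos'].round(3)); go([506,-350,125],pose(-88,5))
d=snap('scene','s7'); d=snap('top','t7')
a=cv2.imread('pics/s7.png');b=cv2.imread('pics/t7.png')
cv2.imwrite('pics/c7.png',np.hstack([a[100:350,180:430],cv2.resize(b[130:255,230:360],None,fx=2,fy=2)]))
E
```

```text
time: 22.52
tool_pos: [505.5, -349.5, 331.8]
ee_rot: [0.487, 0.512, 0.53, -0.47]
contact_force: [0.3, -0.6, -6.0]
grip_width: 43.1
grasp_force: 106.3
[-0.294  0.301 -0.882 -0.925 -1.232  0.245]
now [ 505.5 -349.5  331.8] row [ 0.824  0.002  0.072 -0.     0.003 -0.   ] cost [np.float64(0.0), np.float64(0.0), np.float64(0.0), np.float64(0.0), np.float64(0.0), np.float64(0.0), np.float64(0.0), np.float64(0.0), np.float64(0.0), np.float64(0.0)] qend [-0.29  0.83 -1.06 -1.63 -1.23  0.25]
```

View pics/c7.png

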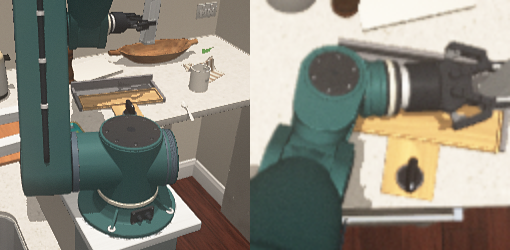

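```bash
python3 -m handwheel '[[0.2,0,0.017,0,0,0,0],[0.4,0,0.035,0,0,0,0],[0.6,0,0.053,0,0,0,0],[0.8,0.002,0.072,0,0,0,0],[0.824,0.002,0.072,0,0,0,0],[0.824,0.002,0.072,0,0,0,0],[0.824,0.002,0.072,0,0,0,0]]'
python3 -c "
from plan import *
d=snap('wrist','w8')
for o in r.spot_point('wrist','row')[:1]: print(o['conf'],world(d,o['position'],14))
go([506,-350,106],pose(-88,5))"
```

```text
time: 23.5
tool_pos: [507.0, -349.9, 126.9]
ee_rot: [0.487, 0.513, 0.529, -0.469]
contact_force: [0.5, 0.6, -5.5]
grip_width: 42.5
grasp_force: 106.2
0.32 [497.8730175  -63.49309033  14.        ]
now [ 506.8 -349.9  126.5] row [ 0.082 -0.004  0.007 -0.     0.002 -0.004] cost [np.float64(0.0), np.float64(0.0), np.float64(0.0), np.float64(0.0), np.float64(0.0), np.float64(0.0), np.float64(0.0), np.float64(0.0), np.float64(0.0), np.float64(0.0)] qend [-0.29  0.88 -1.07 -1.68 -1.23  0.25]
```

View pics/w8.png

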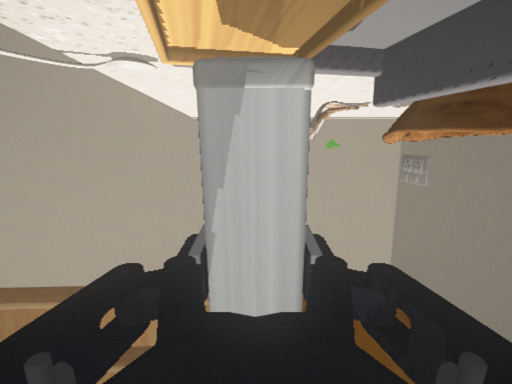

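The tin's foot (row 75, cols 195–313) is over the tray floor and inside the lips. Lowering it.

```bash
python3 -m handwheel '[[0.03,-0.002,0.003,0,0,0,0],[0.06,-0.003,0.005,0,0,0,0],[0.082,-0.004,0.007,0,0,0,0],[0.082,-0.004,0.007,0,0,0,0],[0.082,-0.004,0.007,0,0,0,0]]'
python3 -m handwheel '[[0.004,0,0,0,0,0,0],[0.008,0,0,0,0,0,0],[0.008,0,0,0,0,0,0]]'
```

```text
time: 24.22
tool_pos: [505.4, -349.8, 103.3]
ee_rot: [0.486, 0.512, 0.53, -0.47]
contact_force: [-0.9, -0.2, -6.3]
grip_width: 43.0
grasp_force: 106.3
time: 24.6
tool_pos: [505.4, -349.6, 101.6]
ee_rot: [0.486, 0.512, 0.53, -0.469]
contact_force: [1.1, 0.8, -4.1]
grip_width: 42.7
grasp_force: 106.3
```

```bash
python3 -m handwheel '[[0.006,0,0,0,0,0,0],[0.01,0,0,0,0,0,0],[0.01,0,0,0,0,0,0]]'
python3 -m handwheel '[[0,0,0,0,0,0,0.5],[0,0,0,0,0,0,0.55],[0,0,0,0,0,0,0.6],[0,0,0,0,0,0,0.65],[0,0,0,0,0,0,0.7],[0,0,0,0,0,0,0.75],[0,0,0,0,0,0,0.75],[0,0,0,0,0,0,0.75]]'
```

```text
time: 24.98
tool_pos: [505.7, -349.5, 101.2]
ee_rot: [0.488, 0.513, 0.528, -0.469]
contact_force: [-1.4, 4.6, 20.5]
grip_width: 42.5
grasp_force: 107.2
time: 25.98
tool_pos: [505.4, -349.4, 99.0]
ee_rot: [0.486, 0.512, 0.53, -0.47]
contact_force: [0.1, -0.2, -0.6]
grip_width: 64.3
grasp_force: 0.0
```

```bash
python3 -c "
from plan import *
d=snap('wrist','w9');s,t,Q=st();print(t.round(1),Q.as_matrix().round(2)[:,2])"
```

```text
[ 505.4 -349.4   99. ] [ 0.03 -1.   -0.09]
```

View pics/w9.png

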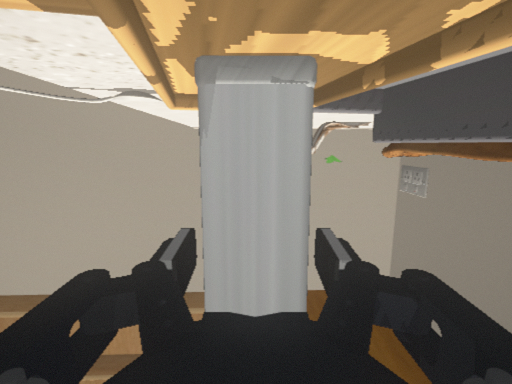

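Tin 1 stands released in the right-hand slot. Backing out straight.

```bash
python3 - <<'E'
from plan import *
s,t,Q=st(); z=Q.as_matrix()[:,2]
go(t-130*z); go(t-130*z+[0,0,150])
P=t-130*z+[0,0,200]
for psi,tl in((-88,30),(-88,60)): 
    S=ik(P,pose(psi,tl)); print(S.cost,S.x.round(2))
E
```

```text
now [ 505.4 -349.4   99. ] row [-0.    0.   -0.52  0.    0.    0.  ] cost [np.float64(0.0), np.float64(0.0), np.float64(0.0), np.float64(0.0), np.float64(0.002), np.float64(0.023), np.float64(0.043), np.float64(0.064), np.float64(0.083), np.float64(0.101)] qend [-0.05  0.63 -1.   -0.83 -1.35  0.8 ]
now [ 505.4 -349.4   99. ] row [-0.598 -0.    -0.572  0.     0.     0.   ] cost [np.float64(0.0), np.float64(0.0), np.float64(0.0), np.float64(0.0), np.float64(0.002), np.float64(0.023), np.float64(0.043), np.float64(0.064), np.float64(0.083), np.float64(0.101)] qend [-0.05  0.29 -0.83 -0.32 -1.35  0.8 ]
2.1711189241728957e-31 [-0.11  0.19 -0.34  0.8  -1.03  1.29]
2.9158485962767725e-30 [-0.32  0.17 -0.07  1.13 -0.49  1.17]
```

```bash
python3 -m handwheel '[[0,0,-0.1,0,0,0,0.75],[0,0,-0.2,0,0,0,0.75],[0,0,-0.22,0,0,0,0.75],[0,0,-0.22,0,0,0,0.75]]'
python3 -m handwheel '[[-0.2,0,0,0,0,0,0.75],[-0.4,0,0,0,0,0,0.75],[-0.6,0,0,0,0,0,0.75],[-0.8,0,0,0,0,0,0.75],[-0.8,0,0,0,0,0,1],[-0.8,0,0,0,0,0,1]]'
python3 - <<'E'
from plan import *
go([500,-150,350],pose(-88,45))
d=snap('wrist'); print(np.array(d['extrinsics'])[:3,3].round())
E
```

```text
time: 26.52
tool_pos: [503.8, -294.8, 104.0]
ee_rot: [0.486, 0.512, 0.53, -0.469]
contact_force: [-0.7, 0.3, 0.6]
grip_width: 64.1
grasp_force: 0.0
time: 27.28
tool_pos: [503.8, -312.6, 302.6]
ee_rot: [0.486, 0.512, 0.53, -0.47]
contact_force: [-0.4, -0.5, -0.4]
grip_width: 85.6
grasp_force: 0.0
now [ 503.8 -312.6  302.6] row [-0.132  0.007 -0.665 -0.002  0.889 -0.   ] cost [np.float64(0.0), np.float64(0.0), np.float64(0.0), np.float64(0.0), np.float64(0.0), np.float64(0.0), np.float64(0.0), np.float64(0.0), np.float64(0.0), np.float64(0.0)] qend [-0.06  0.18 -0.06  1.23 -0.78  1.44]
[ 498. -165.  250.]
```

```bash
python3 -m handwheel '[[-0.03,0,-0.16,0,0.2,0,1],[-0.06,0,-0.33,0,0.4,0,1],[-0.1,0,-0.5,0,0.65,0,1],[-0.132,0.007,-0.665,0,0.889,0,1],[-0.132,0.007,-0.665,0,0.889,0,1],[-0.132,0.007,-0.665,0,0.889,0,1]]'
python3 - <<'E'
from plan import *
go([440,60,350],pose(-88,85))
E
```

```text
time: 28.08
tool_pos: [538.4, -226.1, 305.1]
ee_rot: [0.404, 0.57, 0.616, -0.363]
contact_force: [0.6, -0.0, -0.8]
grip_width: 85.0
grasp_force: 0.0
now [ 538.4 -226.1  305.1] row [ 0.314 -0.291 -1.146  0.054  1.35   0.045] cost [np.float64(0.0), np.float64(0.0), np.float64(0.0), np.float64(0.0), np.float64(0.0), np.float64(0.0), np.float64(0.0), np.float64(0.0), np.float64(0.0), np.float64(0.0)] qend [ 0.01  0.12  0.08  1.53 -0.09  1.54]
```

```bash
python3 -m handwheel '[[0.03,-0.03,-0.12,0.005,0.15,0.004,1],[0.08,-0.07,-0.29,0.013,0.34,0.011,1],[0.12,-0.1,-0.43,0.02,0.5,0.017,1],[0.15,-0.14,-0.57,0.027,0.67,0.022,1],[0.15,-0.14,-0.57,0.027,0.67,0.022,1],[0.15,-0.14,-0.57,0.027,0.67,0.022,1],[0.15,-0.14,-0.57,0.027,0.67,0.022,1]]'
python3 - <<'E'
from plan import *
go([440,180,350],pose(-88,90))
E
```

```text
time: 28.95
tool_pos: [490.7, -85.4, 329.2]
ee_rot: [0.229, 0.654, 0.691, -0.206]
contact_force: [-0.5, 0.6, -0.4]
grip_width: 85.6
grasp_force: 0.0
now [490.7 -85.4 329.2] row [ 0.818 -0.139 -0.697  0.028  0.797  0.024] cost [np.float64(0.0), np.float64(0.0), np.float64(0.0), np.float64(0.0), np.float64(0.0), np.float64(0.0), np.float64(0.0), np.float64(0.0), np.float64(0.0), np.float64(0.0)] qend [ 0.22  0.17  0.15  1.55 -0.    1.75]
```

```bash
python3 -m handwheel '[[0.16,-0.028,-0.14,0.005,0.16,0.004,1],[0.33,-0.056,-0.28,0.011,0.32,0.01,1],[0.5,-0.084,-0.42,0.016,0.48,0.014,1],[0.66,-0.11,-0.56,0.022,0.64,0.019,1],[0.818,-0.139,-0.697,0.028,0.797,0.024,1],[0.818,-0.139,-0.697,0.028,0.797,0.024,1],[0.818,-0.139,-0.697,0.028,0.797,0.024,1]]'
python3 - <<'E'
from plan import *
s,t,Q=st(); print(t.round(1),Q.as_matrix().round(2).tolist())
tins('wrist',60,'w10')
tins('top',60)
E
```

```text
time: 29.82
tool_pos: [440.0, 179.6, 351.0]
ee_rot: [0.001, 0.695, 0.719, 0.0]
contact_force: [0.8, -0.5, 0.1]
grip_width: 85.1
grasp_force: 0.0
[440.  179.6 351. ] [[-0.04, 1.0, 0.0], [1.0, 0.04, -0.0], [-0.0, 0.0, -1.0]]
0.77 [354.7 237.9 182.   52.4 -85.5]
0.39 [382.3  35.2  95.5  61.9   1.9]
[(0.93, array([147., 314.]), array([536.3, 204.1])), (0.69, array([122., 204.]), array([356.9, 237.9]))]
0.65 [531.8 164.2 109.3  50.1  88.9]
0.6 [ 519.4 -341.7  114.5   63.1  -49.9]
0.58 [356.7 164.9  44.7  44.4   0.3]
0.52 [ 464.  -229.2  309.4  193.9   80. ]
[(0.95, array([183., 196.]), array([547.6, 209.3])), (0.84, array([186., 340.]), array([ 525.5, -343. ]))]
```

View pics/w10.png

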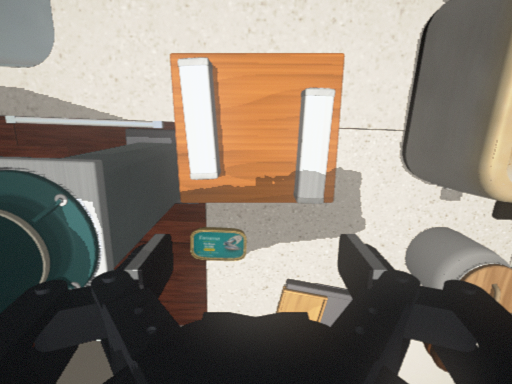

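Far tin (col 317, rows 90–200) and near tin (col 200, rows 60–178) are still in place. Far one next.

```bash
python3 - <<'E'
from plan import *
d=snap('wrist')
for a,b in (((61,195),(178,205)),((91,319),(200,312))):
    A,B=world(d,a,60),world(d,b,60); v=A-B; print(np.degrees(np.arctan2(v[1],v[0])),np.hypot(*v[:2]),((A+B)/2).round(1))
go([531.5,203.5,120],pose(-91,90))
E
```

```text
94.06517901128036 173.3410033090125 [354.7 237.3  60. ]
91.49349179906156 169.44987873565717 [534.5 204.4  60. ]
now [439.9 180.1 351.6] row [ 0.08   0.367  0.927  0.003 -0.001  0.066] cost [np.float64(0.0), np.float64(0.0), np.float64(0.0), np.float64(0.0), np.float64(0.0), np.float64(0.0), np.float64(0.0), np.float64(0.0), np.float64(0.0), np.float64(0.0)] qend [ 0.22  0.39 -0.16  1.01 -0.    1.81]
```

```bash
python3 -m handwheel '[[0.04,0.18,0.2,0,0,0.04,1],[0.08,0.37,0.45,0,0,0.045,1],[0.08,0.37,0.7,0,0,0.045,1],[0.08,0.37,0.927,0,0,0.045,1],[0.08,0.37,0.927,0,0,0.045,1],[0.08,0.37,0.927,0,0,0.045,1]]'
python3 - <<'E'
from plan import *
s,t,Q=st(); print(t.round(1),Q.as_matrix()[:,0].round(3))
d=tins('wrist',60)
for o in r.trace('wrist','tin'):
    m=o['pixels']; rows=np.where(m.any(1))[0]
    print([ (k,*np.round([np.where(m[k])[0].min(),np.where(m[k])[0].max()])) for k in rows[5::25]])
E
```

```text
time: 30.92
tool_pos: [532.4, 204.0, 121.3]
ee_rot: [0.0, 0.707, 0.707, 0.001]
contact_force: [0.4, -0.5, 1.0]
grip_width: 85.3
grasp_force: 0.0
[532.4 204.  121.3] [0.    1.    0.001]
0.71 [366.4 238.6 178.6  70.  -86.2]
0.69 [533.3 203.4 178.3  43.9 -89.9]
[(0.61, array([158.,  39.]), array([354.4, 238.3])), (0.56, array([199., 260.]), array([536.5, 203.2]))]
[(np.int64(33), np.int64(0), np.int64(15)), (np.int64(58), np.int64(0), np.int64(51)), (np.int64(83), np.int64(0), np.int64(57)), (np.int64(108), np.int64(0), np.int64(63)), (np.int64(133), np.int64(0), np.int64(70)), (np.int64(158), np.int64(0), np.int64(76)), (np.int64(183), np.int64(0), np.int64(83)), (np.int64(208), np.int64(0), np.int64(89)), (np.int64(233), np.int64(10), np.int64(95)), (np.int64(258), np.int64(19), np.int64(83))]
[(np.int64(90), np.int64(225), np.int64(287)), (np.int64(115), np.int64(227), np.int64(286)), (np.int64(140), np.int64(228), np.int64(286)), (np.int64(165), np.int64(228), np.int64(285)), (np.int64(190), np.int64(229), np.int64(283)), (np.int64(215), np.int64(229), np.int64(283)), (np.int64(240), np.int64(230), np.int64(283)), (np.int64(265), np.int64(231), np.int64(282)), (np.int64(290), np.int64(231), np.int64(281))]
```

```bash
python3 -m handwheel '[[0,0.003,0.19,0,0,0,1],[0,0.003,0.385,0,0,0,1],[0,0.003,0.385,0,0,0,1],[0,0.003,0.385,0,0,0,1],[0,0.003,0.385,0,0,0,0],[0,0.003,0.385,0,0,0,0],[0,0.003,0.385,0,0,0,0],[0,0.003,0.385,0,0,0,0],[0,0.003,0.385,0,0,0,0],[0,0.003,0.385,0,0,0,0]]' 100
python3 -m handwheel '[[0,0,-0.1,0,0,0,0],[0,0,-0.2,0,0,0,0],[0,0,-0.2,0,0,0,0],[0,0,-0.2,0,0,0,0],[0,0,-0.2,0,0,0,0]]'
python3 -c "
from plan import *
tq(8); print(st()[1])"
```

```text
time: 32.38
tool_pos: [533.5, 204.3, 25.3]
ee_rot: [0.001, 0.707, 0.707, 0.002]
contact_force: [-3.4, -1.2, 14.0]
grip_width: 42.8
grasp_force: 102.7
time: 33.0
tool_pos: [532.2, 203.9, 72.8]
ee_rot: [-0.0, 0.707, 0.707, 0.0]
contact_force: [-0.3, 0.3, -6.6]
grip_width: 42.4
grasp_force: 104.1
torque,force [-0.236 -0.001  0.004 -0.115 -0.021 -6.212] sem [0.008 0.007 0.007 0.152 0.091 0.214]
[532.86606356 204.03184321  73.91104599]
```

```bash
python3 -m handwheel '[[0,0,0.1,0,0,0,0],[0,0,0.19,0,0,0,0],[0,0,0.194,0,0,0,0],[0,0,0.194,0,0,0,0.5],[0,0,0.194,0,0,0,0.8],[0,0,0.194,0,0,0,0.8],[0,0,0.194,0,0,0,0.8],[0,0,0.194,0,0,0,0.8]]'
python3 -m handwheel '[[0,0,-0.12,0,0,0,0.8],[0,0,-0.16,0,0.2,0,0.8],[0,0,-0.16,0,0.4,0,0.8],[0,0,-0.16,0,0.667,0,0.8],[0,0,-0.16,0,0.667,0,0.8],[0,0,-0.16,0,0.667,0,0.8]]'
python3 - <<'E'
from plan import *
def lean(hy,th):
    h=np.array([np.cos(np.radians(hy)),np.sin(np.radians(hy)),0]);Z=np.array([0,0,1.]);c,s=np.cos(np.radians(th)),np.sin(np.radians(th))
    z=-Z*c+h*s;x=h*c+Z*s;return np.c_[x,np.cross(z,x),z]
go([533,213,26],lean(90,30))
E
```

```text
time: 34.4
tool_pos: [533.1, 204.2, 25.7]
ee_rot: [0.0, 0.707, 0.707, 0.001]
contact_force: [0.3, -0.2, -0.9]
grip_width: 68.3
grasp_force: 0.0
time: 35.15
tool_pos: [533.0, 203.8, 65.3]
ee_rot: [-0.182, 0.683, 0.683, 0.183]
contact_force: [0.2, 1.1, 0.2]
grip_width: 68.2
grasp_force: 0.0
now [533.  203.8  65.3] row [-0.046 -0.     0.155  0.002  0.001  0.   ] cost [np.float64(0.0), np.float64(0.0), np.float64(0.0), np.float64(0.0), np.float64(0.0), np.float64(0.0), np.float64(0.0), np.float64(0.0), np.float64(0.0), np.float64(0.0)] qend [-0.02  0.48 -0.44  0.66  0.52  1.55]
```

```bash
python3 -m handwheel '[[-0.023,0,0.08,0,0,0,0.8],[-0.046,0,0.155,0,0,0,0.8],[-0.046,0,0.155,0,0,0,0.8],[-0.046,0,0.155,0,0,0,0],[-0.046,0,0.155,0,0,0,0],[-0.046,0,0.155,0,0,0,0],[-0.046,0,0.155,0,0,0,0],[-0.046,0,0.155,0,0,0,0],[-0.046,0,0.155,0,0,0,0]]' 120
python3 -m handwheel '[[0.05,0,-0.09,0,0,0,0],[0.13,0,-0.225,0,0,0,0],[0.21,0,-0.364,0,0,0,0],[0.31,0,-0.537,0,0,0,0],[0.4,0,-0.693,0,0,0,0],[0.5,0,-0.866,0,0,0,0],[0.5,0,-0.866,0,0,0,0],[0.5,0,-0.866,0,0,0,0]]'
python3 - <<'E'
from plan import *
from kin import pose
tq(3)
s,t,Q=st(); print(s['joint_pos'].round(2))
# tin centre above C at z 300, tool tilt 30
for psi in (-60,-75,-85):
    M=pose(psi,30); 
    for z in (104,300):
        S=ik(np.array([521,-238,z])+19*M[:,2],M); print(psi,z,S.cost,S.x.round(2),g(S.x,PAR)[2].round())
    go(np.array([521,-238,300])+19*M[:,2],M)
E
```

```text
time: 36.28
tool_pos: [533.4, 213.7, 27.4]
ee_rot: [-0.182, 0.683, 0.683, 0.185]
contact_force: [-2.5, 0.0, 6.8]
grip_width: 42.8
grasp_force: 122.4
time: 37.28
tool_pos: [532.0, 212.9, 275.3]
ee_rot: [-0.183, 0.683, 0.683, 0.184]
contact_force: [-0.2, -0.3, -6.8]
grip_width: 43.1
grasp_force: 123.8
torque,force [-1.281  0.004 -0.003 -0.258 -0.154 -6.408] sem [0.012 0.017 0.002 0.294 0.071 0.068]
[-0.02  0.28 -0.    1.29  0.52  1.55]
-60 104 1.4259048473666496e-30 [-0.29  0.41 -1.14 -0.88 -0.63  0.44] [301.  -7. 323.]
-60 300 2.3266702556083173e-27 [-0.29 -0.02 -0.79 -0.1  -0.63  0.44] [301.  -7. 519.]
now [531.8 213.  274.8] row [-1.579 -0.01  -0.987 -0.191 -1.952 -0.714] cost [np.float64(0.0), np.float64(0.0), np.float64(0.0), np.float64(0.0), np.float64(0.0), np.float64(0.0), np.float64(0.0), np.float64(0.0), np.float64(0.0), np.float64(0.0)] qend [-0.29 -0.02 -0.79 -0.1  -0.63  0.44]
-75 104 1.3552910957097229e-30 [-0.21  0.41 -0.92 -0.42 -0.88  0.78] [377.   3. 346.]
-75 300 5.344354525854142e-28 [-0.21  0.09 -0.6   0.21 -0.88  0.78] [377.   3. 542.]
now [531.8 213.  274.8] row [-1.585 -0.026 -0.99  -0.096 -1.989 -0.358] cost [np.float64(0.0), np.float64(0.0), np.float64(0.0), np.float64(0.0), np.float64(0.0), np.float64(0.0), np.float64(0.0), np.float64(0.0), np.float64(0.0), np.float64(0.0)] qend [-0.21  0.09 -0.6   0.21 -0.88  0.78]
-85 104 8.998858382610712e-31 [-0.18  0.44 -0.74 -0.03 -0.99  1.07] [444.   2. 364.]
-85 300 9.431832276943875e-31 [-0.18  0.18 -0.43  0.53 -0.99  1.07] [444.   2. 560.]
now [531.8 213.  274.8] row [-1.587 -0.037 -0.991 -0.032 -2.    -0.12 ] cost [np.float64(0.0), np.float64(0.0), np.float64(0.0), np.float64(0.0), np.float64(0.0), np.float64(0.0), np.float64(0.0), np.float64(0.0), np.float64(0.0), np.float64(0.0)] qend [-0.18  0.18 -0.43  0.53 -0.99  1.07]
```

```bash
python3 -m handwheel '[[-0.13,0,-0.08,-0.005,-0.16,-0.02,0],[-0.26,0,-0.16,-0.01,-0.33,-0.04,0],[-0.4,-0.01,-0.24,-0.015,-0.5,-0.06,0],[-0.53,-0.01,-0.32,-0.02,-0.67,-0.08,0],[-0.66,-0.01,-0.41,-0.025,-0.83,-0.1,0],[-0.79,-0.015,-0.495,-0.03,-1,-0.12,0],[-0.79,-0.015,-0.495,-0.03,-1,-0.12,0],[-0.79,-0.015,-0.495,-0.03,-1,-0.12,0]]'
python3 - <<'E'
from plan import *
M=pose(-80,30); go(np.array([521,-238,290])+19*M[:,2],M)
E
```

```text
time: 38.42
tool_pos: [528.4, -19.1, 283.5]
ee_rot: [0.108, 0.671, 0.729, -0.074]
contact_force: [0.3, -0.0, -7.2]
grip_width: 42.7
grasp_force: 123.7
now [528.4 -19.1 283.5] row [-0.901 -0.101  0.248 -0.032 -1.    -0.119] cost [np.float64(0.0), np.float64(0.0), np.float64(0.0), np.float64(0.0), np.float64(0.0), np.float64(0.0), np.float64(0.0), np.float64(0.0), np.float64(0.0), np.float64(0.0)] qend [-0.19  0.14 -0.54  0.33 -0.94  0.92]
```

```bash
python3 -m handwheel '[[-0.15,-0.017,0.04,-0.005,-0.16,-0.02,0],[-0.3,-0.034,0.08,-0.01,-0.33,-0.04,0],[-0.45,-0.05,0.12,-0.016,-0.5,-0.06,0],[-0.6,-0.067,0.165,-0.021,-0.67,-0.08,0],[-0.75,-0.084,0.205,-0.026,-0.83,-0.1,0],[-0.901,-0.101,0.248,-0.032,-1,-0.119,0],[-0.901,-0.101,0.248,-0.032,-1,-0.119,0],[-0.901,-0.101,0.248,-0.032,-1,-0.119,0]]'
python3 - <<'E'
from plan import *
M=pose(-80,30); go(np.array([521,-238,125])+19*M[:,2],M)
d=snap('top'); 
for o in r.spot_point('top','row')[:2]: print(o['conf'],world(d,o['position'],14))
for o in r.spot_point('top','knob_grip')[:2]: print(o['conf'],world(d,o['position'],48))
for o in r.find_in('top','tin')[:4]: print('tin',o['conf'],world(d,o['position'],104),world(d,o['position'],60))
E
```

```text
time: 39.42
tool_pos: [523.7, -254.5, 280.5]
ee_rot: [0.383, 0.556, 0.664, -0.321]
contact_force: [0.1, 0.5, -5.9]
grip_width: 42.1
grasp_force: 124.3
now [ 523.7 -254.5  280.5] row [0.572 0.001 0.329 0.001 0.    0.001] cost [np.float64(0.0), np.float64(0.0), np.float64(0.0), np.float64(0.0), np.float64(0.0), np.float64(0.0), np.float64(0.0), np.float64(0.0), np.float64(0.0), np.float64(0.0)] qend [-0.19  0.38 -0.81 -0.17 -0.94  0.92]
0.78 [ 519.48771438 -251.4852912    14.        ]
0.54 [ 396.06026366 -228.61007735   48.        ]
0.41 [494.35055953 520.65080874  48.        ]
tin 0.95 [353.37981683 243.2847758  104.        ] [357.68492151 252.25636894  60.        ]
tin 0.92 [ 591.22389625 -277.85684173  104.        ] [ 603.29160835 -285.89394521   60.        ]
tin 0.77 [ 520.64979064 -327.20450284  104.        ] [ 530.41414889 -336.85218466   60.        ]
```

```bash
python3 -m handwheel '[[0.15,0,0.08,0,0,0,0],[0.3,0,0.17,0,0,0,0],[0.45,0,0.24,0,0,0,0],[0.54,0,0.3,0,0,0,0],[0.54,0,0.3,0,0,0,0],[0.54,0,0.3,0,0,0,0]]'
python3 - <<'E'
from plan import *
M=pose(-80,30); go(np.array([522.8,-248.4,98]),M)
snap('wrist','w11')
E
```

```text
time: 40.38
tool_pos: [524.7, -252.6, 128.7]
ee_rot: [0.385, 0.556, 0.663, -0.321]
contact_force: [-1.1, 0.8, -6.6]
grip_width: 42.9
grasp_force: 124.2
now [ 524.7 -252.6  128.7] row [ 0.115 -0.005  0.045  0.002  0.004 -0.002] cost [np.float64(0.0), np.float64(0.0), np.float64(0.0), np.float64(0.0), np.float64(0.0), np.float64(0.0), np.float64(0.0), np.float64(0.0), np.float64(0.0), np.float64(0.0)] qend [-0.18  0.41 -0.83 -0.21 -0.95  0.93]
```

View pics/w11.png

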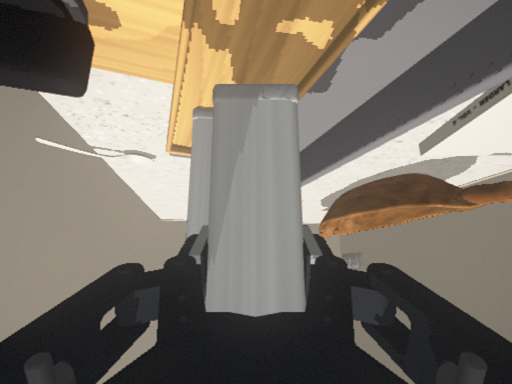

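The held tin's foot (row 90, col 255) is over the tray, with tin 1 standing beyond it (col 200). Lowering.

```bash
python3 -m handwheel '[[0.03,-0.001,0.01,0,0,0,0],[0.06,-0.002,0.02,0,0,0,0],[0.09,-0.004,0.035,0,0,0,0],[0.115,-0.005,0.045,0,0,0,0],[0.115,-0.005,0.045,0,0,0,0],[0.115,-0.005,0.045,0,0,0,0]]'
python3 -m handwheel '[[0.007,0,0.004,0,0,0,0],[0.01,0,0.006,0,0,0,0],[0.01,0,0.006,0,0,0,0]]'
```

```text
time: 41.18
tool_pos: [521.9, -248.4, 96.9]
ee_rot: [0.384, 0.556, 0.663, -0.322]
contact_force: [0.2, 0.4, -6.0]
grip_width: 43.0
grasp_force: 124.3
time: 41.55
tool_pos: [521.8, -248.4, 94.0]
ee_rot: [0.384, 0.556, 0.663, -0.322]
contact_force: [-0.2, 0.4, -6.8]
grip_width: 43.0
grasp_force: 124.3
```

```bash
python3 -m handwheel '[[0.004,0,0.002,0,0,0,0],[0.007,0,0.004,0,0,0,0],[0.01,0,0.006,0,0,0,0],[0.01,0,0.006,0,0,0,0]]'
```

```text
time: 42.05
tool_pos: [522.7, -248.7, 92.6]
ee_rot: [0.386, 0.556, 0.662, -0.322]
contact_force: [-0.6, 4.1, 9.5]
grip_width: 42.5
grasp_force: 126.2
```

```bash
python3 -m handwheel '[[0,0,0,0,0,0,0.5],[0,0,0,0,0,0,0.55],[0,0,0,0,0,0,0.6],[0,0,0,0,0,0,0.65],[0,0,0,0,0,0,0.7],[0,0,0,0,0,0,0.75],[0,0,0,0,0,0,0.75]]'
python3 -m handwheel '[[0,0,-0.1,0,0,0,0.75],[0,0,-0.2,0,0,0,0.75],[0,0,-0.4,0,0,0,0.75],[0,0,-0.6,0,0,0,0.75],[0,0,-0.8,0,0,0,0.8],[0,0,-0.8,0,0,0,1],[0,0,-0.8,0,0,0,1]]'
python3 - <<'E'
from plan import *
snap('wrist','w12')
for o in r.find_in('wrist','tin')[:4]: print('tin',round(o['conf'],2),o['position'].round() if hasattr(o['position'],'round') else o['position'])
go([380,150,300],pose(-84,88))
d=snap('top')
for o in r.trace('top','tin'): 
    m=o['pixels'];ys,xs=np.where(m); print(round(o['conf'],2),xs.min(),xs.max(),ys.min(),ys.max())
for c in((505.5,-337),(521,-238)): print(pix(d,[*c,14]),pix(d,[*c,194]))
E
```

```text
time: 42.92
tool_pos: [521.8, -248.5, 91.0]
ee_rot: [0.384, 0.556, 0.663, -0.322]
contact_force: [-0.5, -0.8, 0.3]
grip_width: 64.1
grasp_force: 0.0
time: 43.8
tool_pos: [491.9, -77.5, 190.2]
ee_rot: [0.384, 0.556, 0.663, -0.322]
contact_force: [-0.7, -0.2, -0.5]
grip_width: 85.2
grasp_force: 0.0
tin 0.83 [201.4, 230.5]
tin 0.58 [180.3, 258.7]
now [491.3 -78.4 189.9] row [ 0.104 -0.28  -1.067  0.048  1.292  0.079] cost [np.float64(0.0), np.float64(0.0), np.float64(0.0), np.float64(0.0), np.float64(0.0), np.float64(0.0), np.float64(0.0), np.float64(0.0), np.float64(0.0), np.float64(0.0)] qend [ 0.2   0.05 -0.13  1.4  -0.03  1.67]
0.87 308 325 172 193
0.85 330 353 175 196
0.65 271 354 171 229
(np.float64(192.22671262200828), np.float64(337.7543728230165)) (np.float64(181.74730318369123), np.float64(348.436606082105))
(np.float64(188.7836029788025), np.float64(311.8927190339173)) (np.float64(177.86460737476853), np.float64(318.9976922178859))
```

Both tins stand (their top-view outlines match upright tins in the slots). Off to the last one.

```bash
python3 -m handwheel '[[0.01,-0.04,-0.16,0.007,0.16,0.01,1],[0.02,-0.08,-0.33,0.014,0.33,0.02,1],[0.03,-0.11,-0.45,0.02,0.5,0.03,1],[0.04,-0.14,-0.55,0.026,0.66,0.04,1],[0.04,-0.14,-0.55,0.026,0.66,0.04,1],[0.04,-0.14,-0.55,0.026,0.66,0.04,1]]'
python3 - <<'E'
from plan import *
go([357,200,300],pose(-86,90))
E
```

```text
time: 44.75
tool_pos: [435.4, 37.7, 249.4]
ee_rot: [0.201, 0.634, 0.727, -0.17]
contact_force: [0.0, 0.1, -0.7]
grip_width: 85.9
grasp_force: 0.0
now [435.4  37.7 249.4] row [ 0.487 -0.22  -0.525  0.033  0.679  0.082] cost [np.float64(0.0), np.float64(0.0), np.float64(0.0), np.float64(0.0), np.float64(0.0), np.float64(0.0), np.float64(0.0), np.float64(0.0), np.float64(0.0), np.float64(0.0)] qend [ 0.31  0.05 -0.13  1.39  0.    1.81]
```

```bash
python3 -m handwheel '[[0.12,-0.05,-0.13,0.008,0.16,0.02,1],[0.24,-0.11,-0.26,0.016,0.33,0.04,1],[0.36,-0.16,-0.39,0.024,0.5,0.06,1],[0.487,-0.22,-0.525,0.033,0.679,0.082,1],[0.487,-0.22,-0.525,0.033,0.679,0.082,1],[0.487,-0.22,-0.525,0.033,0.679,0.082,1]]'
python3 - <<'E'
from plan import *
d=tins('wrist',60)
go([355,238,120],pose(-86,90))
E
```

```text
time: 45.5
tool_pos: [357.1, 199.8, 300.0]
ee_rot: [0.0, 0.682, 0.732, -0.001]
contact_force: [-1.0, -0.8, 0.8]
grip_width: 85.3
grasp_force: 0.0
0.96 [352.  237.3 179.   45.2 -86. ]
[(0.67, array([138., 255.]), array([354.4, 238.4]))]
now [357.  200.2 300.3] row [ 0.151  0.003  0.721 -0.001 -0.001  0.001] cost [np.float64(0.0), np.float64(0.0), np.float64(0.0), np.float64(0.0), np.float64(0.0), np.float64(0.0), np.float64(0.0), np.float64(0.0), np.float64(0.0), np.float64(0.0)] qend [ 0.4   0.17 -0.5   0.91 -0.    1.9 ]
```

```bash
python3 -m handwheel '[[0.08,-0.003,0.25,0,0,0,1],[0.151,-0.006,0.5,0,0,0,1],[0.151,-0.006,0.72,0,0,0,1],[0.151,-0.006,0.72,0,0,0,1],[0.151,-0.006,0.72,0,0,0,1]]'
python3 - <<'E'
from plan import *
d=tins('wrist',60)
print(st()[1])
E
```

```text
time: 46.28
tool_pos: [353.8, 238.9, 123.1]
ee_rot: [-0.0, 0.682, 0.731, 0.002]
contact_force: [0.5, 0.2, 0.7]
grip_width: 85.5
grasp_force: 0.0
0.95 [351.6 238.4 179.4  44.2 -85.5]
[(0.86, array([197., 254.]), array([353.3, 239.8]))]
[354.1398632 239.1112585 123.3015504]
```

```bash
python3 -m handwheel '[[0,-0.006,0.19,0,0,0,1],[0,-0.006,0.39,0,0,0,1],[0,-0.006,0.39,0,0,0,1],[0,-0.006,0.39,0,0,0,1],[0,-0.006,0.39,0,0,0,0],[0,-0.006,0.39,0,0,0,0],[0,-0.006,0.39,0,0,0,0],[0,-0.006,0.39,0,0,0,0],[0,-0.006,0.39,0,0,0,0],[0,-0.006,0.39,0,0,0,0]]' 100
python3 -m handwheel '[[0,0,-0.1,0,0,0,0],[0,0,-0.2,0,0,0,0],[0,0,-0.2,0,0,0,0],[0,0,-0.2,0,0,0,0],[0,0,-0.2,0,0,0,0]]'
python3 -c "
from plan import *
tq(8); print(st()[1])"
```

```text
time: 47.68
tool_pos: [351.6, 239.1, 25.0]
ee_rot: [-0.0, 0.682, 0.732, 0.002]
contact_force: [-5.0, -1.7, 21.5]
grip_width: 42.7
grasp_force: 100.8
time: 48.3
tool_pos: [350.6, 238.5, 72.9]
ee_rot: [-0.001, 0.682, 0.732, 0.0]
contact_force: [0.5, 0.8, -7.2]
grip_width: 43.1
grasp_force: 104.5
torque,force [-0.108 -0.005 -0.006 -0.074 -0.17  -6.424] sem [0.013 0.012 0.01  0.183 0.22  0.121]
[351.18550835 238.75857357  73.72309964]
```

```bash
python3 -m handwheel '[[0,0,0.1,0,0,0,0],[0,0,0.19,0,0,0,0],[0,0,0.194,0,0,0,0],[0,0,0.194,0,0,0,0.5],[0,0,0.194,0,0,0,0.8],[0,0,0.194,0,0,0,0.8],[0,0,0.194,0,0,0,0.8],[0,0,0.194,0,0,0,0.8]]'
python3 -m handwheel '[[0,0,-0.12,0,0,0,0.8],[0,0,-0.16,0,0,0,0.8],[0,0,-0.16,0,0,0,0.8]]'
python3 -c "
from plan import *
tq(6)"
python3 -m handwheel '[[0,0,0,0,0.2,0,0.8],[0,0,0,0,0.4,0,0.8],[0,0,0,0,0.667,0,0.8],[0,0,0,0,0.667,0,0.8],[0,0,0,0,0.667,0,0.8]]'
cat >> plan.py <<'E'
def lean(hy,th):
    h=np.array([np.cos(np.radians(hy)),np.sin(np.radians(hy)),0]);Z=np.array([0,0,1.]);c,s=np.cos(np.radians(th)),np.sin(np.radians(th))
    z=-Z*c+h*s;x=h*c+Z*s;return np.c_[x,np.cross(z,x),z]
E
python3 - <<'E'
from plan import *
go([351,248,26],lean(94,30))
go([351,248,250],lean(94,30))
E
```

```text
time: 49.7
tool_pos: [351.4, 239.0, 25.4]
ee_rot: [-0.001, 0.682, 0.732, 0.001]
contact_force: [-0.0, 0.1, 0.0]
grip_width: 68.1
grasp_force: 0.0
time: 50.08
tool_pos: [351.6, 238.9, 65.6]
ee_rot: [-0.0, 0.682, 0.732, 0.002]
contact_force: [-0.7, -0.2, -0.1]
grip_width: 68.1
grasp_force: 0.0
torque,force [ 0.001  0.005 -0.01   0.294 -0.07  -0.435] sem [0.009 0.01  0.011 0.168 0.122 0.118]
time: 51.0
tool_pos: [351.3, 238.4, 65.0]
ee_rot: [-0.19, 0.659, 0.706, 0.176]
contact_force: [0.1, 0.9, -0.1]
grip_width: 68.4
grasp_force: 0.0
now [351.3 238.4  65. ] row [-0.045  0.002  0.154 -0.001 -0.    -0.001] cost [np.float64(0.0), np.float64(0.0), np.float64(0.0), np.float64(0.0), np.float64(0.0), np.float64(0.0), np.float64(0.0), np.float64(0.0), np.float64(0.0), np.float64(0.0)] qend [ 0.07  0.27 -0.83  0.47  0.52  1.57]
now [351.3 238.4  65. ] row [ 0.403  0.001 -0.622 -0.001 -0.    -0.001] cost [np.float64(0.0), np.float64(0.0), np.float64(0.0), np.float64(0.0), np.float64(0.0), np.float64(0.0), np.float64(0.0), np.float64(0.0), np.float64(0.0), np.float64(0.0)] qend [ 0.07  0.02 -0.4   1.15  0.52  1.57]
```

No sensor bias, so the left end is the heavy one. Regripping with the tool leaned.

```bash
python3 -m handwheel '[[-0.023,0,0.08,0,0,0,0.8],[-0.045,0.002,0.154,0,0,0,0.8],[-0.045,0.002,0.154,0,0,0,0.8],[-0.045,0.002,0.154,0,0,0,0],[-0.045,0.002,0.154,0,0,0,0],[-0.045,0.002,0.154,0,0,0,0],[-0.045,0.002,0.154,0,0,0,0],[-0.045,0.002,0.154,0,0,0,0],[-0.045,0.002,0.154,0,0,0,0]]' 120
python3 -m handwheel '[[0.05,0,-0.09,0,0,0,0],[0.13,0,-0.225,0,0,0,0],[0.21,0,-0.364,0,0,0,0],[0.31,0,-0.537,0,0,0,0],[0.4,0,-0.693,0,0,0,0],[0.5,0,-0.866,0,0,0,0],[0.5,0,-0.866,0,0,0,0],[0.5,0,-0.866,0,0,0,0]]'
python3 - <<'E'
from plan import *
tq(2)
M=pose(-83,30); L=np.array([536.5,-139,300])
for z in(104,300): S=ik(np.r_[L[:2],z]+19*M[:,2],M); print(S.cost,S.x.round(2))
go(L+19*M[:,2],M)
E
```

```text
time: 52.12
tool_pos: [351.2, 248.6, 27.3]
ee_rot: [-0.19, 0.658, 0.707, 0.178]
contact_force: [-3.2, -2.5, 11.3]
grip_width: 42.7
grasp_force: 121.0
time: 53.12
tool_pos: [350.3, 247.5, 275.4]
ee_rot: [-0.19, 0.658, 0.706, 0.177]
contact_force: [0.1, -0.6, -7.3]
grip_width: 42.7
grasp_force: 124.4
torque,force [-1.11  -0.086 -0.033  0.3    0.382 -5.713] sem [0.    0.006 0.014 0.142 0.493 0.278]
1.213732899700561e-29 [ 0.02  0.48 -0.61  0.31 -1.04  1.36]
3.020021900039361e-31 [ 0.02  0.25 -0.31  0.83 -1.04  1.36]
now [350.2 247.6 275. ] row [-1.405  0.638 -0.888 -0.021 -2.002 -0.07 ] cost [np.float64(0.0), np.float64(0.0), np.float64(0.0), np.float64(0.0), np.float64(0.0), np.float64(0.0), np.float64(0.0), np.float64(0.0), np.float64(0.0), np.float64(0.0)] qend [ 0.02  0.25 -0.31  0.83 -1.04  1.36]
```

```bash
python3 -m handwheel '[[-0.11,0.05,-0.07,-0.002,-0.16,-0.006,0],[-0.23,0.1,-0.15,-0.004,-0.33,-0.012,0],[-0.35,0.16,-0.22,-0.005,-0.5,-0.017,0],[-0.47,0.21,-0.3,-0.007,-0.67,-0.023,0],[-0.58,0.265,-0.37,-0.009,-0.83,-0.03,0],[-0.7,0.32,-0.444,-0.01,-1,-0.035,0],[-0.7,0.32,-0.444,-0.01,-1,-0.035,0],[-0.7,0.32,-0.444,-0.01,-1,-0.035,0]]'
python3 - <<'E'
from plan import *
M=pose(-83,30); go(np.array([536.5,-139,290])+19*M[:,2],M)
E
```

```text
time: 54.22
tool_pos: [444.8, 47.4, 283.6]
ee_rot: [0.098, 0.667, 0.734, -0.083]
contact_force: [0.3, 0.3, -6.4]
grip_width: 42.2
grasp_force: 124.2
now [444.8  47.4 283.6] row [-0.811  0.295  0.229 -0.01  -1.006 -0.035] cost [np.float64(0.0), np.float64(0.0), np.float64(0.0), np.float64(0.0), np.float64(0.0), np.float64(0.0), np.float64(0.0), np.float64(0.0), np.float64(0.0), np.float64(0.0)] qend [ 0.02  0.26 -0.33  0.81 -1.04  1.36]
```

```bash
python3 -m handwheel '[[-0.13,0.05,0.04,-0.002,-0.16,-0.006,0],[-0.27,0.1,0.076,-0.003,-0.33,-0.012,0],[-0.4,0.147,0.115,-0.005,-0.5,-0.017,0],[-0.54,0.2,0.15,-0.007,-0.67,-0.023,0],[-0.67,0.245,0.19,-0.008,-0.83,-0.03,0],[-0.811,0.295,0.229,-0.01,-1,-0.035,0],[-0.811,0.295,0.229,-0.01,-1,-0.035,0],[-0.811,0.295,0.229,-0.01,-1,-0.035,0],[-0.811,0.295,0.229,-0.01,-1,-0.035,0]]'
python3 - <<'E'
from plan import *
M=pose(-83,30); f=np.array([np.cos(np.radians(-83)),np.sin(np.radians(-83)),0])
go(np.array([536.5,-137,118])+10.6*f,M)
E
```

```text
time: 55.35
tool_pos: [539.1, -155.3, 282.4]
ee_rot: [0.374, 0.575, 0.649, -0.329]
contact_force: [-1.1, -0.4, -6.3]
grip_width: 42.7
grasp_force: 124.3
now [ 539.1 -155.3  282.4] row [ 0.584 -0.003  0.304  0.002 -0.005 -0.003] cost [np.float64(0.0), np.float64(0.0), np.float64(0.0), np.float64(0.0), np.float64(0.0), np.float64(0.0), np.float64(0.0), np.float64(0.0), np.float64(0.0), np.float64(0.0)] qend [ 0.03  0.44 -0.57  0.41 -1.04  1.39]
```

```bash
python3 -m handwheel '[[0.14,0,0.076,0,0,0,0],[0.29,-0.001,0.15,0,0,0,0],[0.44,-0.002,0.23,0,0,0,0],[0.53,-0.003,0.28,0,0,0,0],[0.584,-0.003,0.304,0,0,0,0],[0.584,-0.003,0.304,0,0,0,0],[0.584,-0.003,0.304,0,0,0,0]]'
python3 -m handwheel '[[0.03,0,0.017,0,0,0,0],[0.06,0,0.035,0,0,0,0],[0.075,0,0.043,0,0,0,0],[0.075,0,0.043,0,0,0,0],[0.075,0,0.043,0,0,0,0]]'
python3 -m handwheel '[[0.004,0,0.002,0,0,0,0],[0.007,0,0.004,0,0,0,0],[0.01,0,0.006,0,0,0,0],[0.01,0,0.006,0,0,0,0]]'
```

```text
time: 56.22
tool_pos: [538.3, -148.3, 118.7]
ee_rot: [0.375, 0.575, 0.648, -0.33]
contact_force: [-1.2, -0.4, -5.7]
grip_width: 42.9
grasp_force: 124.7
time: 56.85
tool_pos: [537.7, -148.3, 96.1]
ee_rot: [0.374, 0.575, 0.649, -0.33]
contact_force: [-0.2, -0.8, -6.1]
grip_width: 42.6
grasp_force: 124.7
time: 57.35
tool_pos: [537.6, -148.3, 93.0]
ee_rot: [0.374, 0.575, 0.649, -0.33]
contact_force: [-0.2, -0.3, -6.4]
grip_width: 42.3
grasp_force: 124.7
```

```bash
python3 -m handwheel '[[0.004,0,0.002,0,0,0,0],[0.007,0,0.004,0,0,0,0],[0.01,0,0.006,0,0,0,0],[0.01,0,0.006,0,0,0,0]]'
```

```text
time: 57.85
tool_pos: [539.2, -148.6, 92.8]
ee_rot: [0.377, 0.575, 0.647, -0.33]
contact_force: [-1.0, 5.4, 17.0]
grip_width: 42.6
grasp_force: 127.0
```

Contact. Releasing and backing out.

```bash
python3 -m handwheel '[[0,0,0,0,0,0,0.5],[0,0,0,0,0,0,0.55],[0,0,0,0,0,0,0.6],[0,0,0,0,0,0,0.65],[0,0,0,0,0,0,0.7],[0,0,0,0,0,0,0.75],[0,0,0,0,0,0,0.75]]'
python3 - <<'E'
from plan import *
s,t,Q=st(); z=Q.as_matrix()[:,2]; go(t-150*z)
E
python3 -m handwheel '[[0,0,-0.1,0,0,0,0.75],[0,0,-0.2,0,0,0,0.75],[0,0,-0.28,0,0,0,0.75],[0,0,-0.28,0,0,0,0.75]]'
python3 - <<'E'
from plan import *
s,t,Q=st(); 
go(t+[-60,60,150],pose(-83,50)); 
E
```

```text
time: 58.72
tool_pos: [537.6, -148.3, 90.1]
ee_rot: [0.374, 0.575, 0.649, -0.33]
contact_force: [-0.5, 0.3, 0.5]
grip_width: 64.4
grasp_force: 0.0
now [ 537.6 -148.3   90.1] row [ 0.   0.  -0.6  0.   0.   0. ] cost [np.float64(0.0), np.float64(0.0), np.float64(0.0), np.float64(0.0), np.float64(0.0), np.float64(0.0), np.float64(0.0), np.float64(0.0), np.float64(0.0), np.float64(0.0)] qend [ 0.28  0.49 -0.3   1.04 -1.02  1.88]
time: 59.22
tool_pos: [530.9, -87.4, 125.7]
ee_rot: [0.375, 0.574, 0.649, -0.33]
contact_force: [0.4, -0.9, -0.3]
grip_width: 64.2
grasp_force: 0.0
now [530.9 -87.4 125.7] row [-0.385 -0.207 -0.533  0.003  0.442 -0.001] cost [np.float64(0.0), np.float64(0.0), np.float64(0.0), np.float64(0.0), np.float64(0.0), np.float64(0.0), np.float64(0.0), np.float64(0.0), np.float64(0.0), np.float64(0.0)] qend [ 0.16  0.19 -0.21  1.2  -0.7   1.62]
```

```bash
python3 -m handwheel '[[-0.1,-0.05,-0.13,0,0.11,0,0.8],[-0.2,-0.1,-0.26,0,0.22,0,1],[-0.3,-0.16,-0.4,0,0.33,0,1],[-0.385,-0.207,-0.533,0.003,0.442,0,1],[-0.385,-0.207,-0.533,0.003,0.442,0,1],[-0.385,-0.207,-0.533,0.003,0.442,0,1]]'
python3 - <<'E'
from plan import *
go([420,-100,300],pose(-98,90)); 
E
```

```text
time: 59.98
tool_pos: [470.5, -28.7, 274.4]
ee_rot: [0.256, 0.623, 0.703, -0.227]
contact_force: [-0.2, 0.4, 0.2]
grip_width: 85.7
grasp_force: 0.0
now [470.5 -28.7 274.4] row [-0.264 -0.235  0.088  0.115  0.884  0.317] cost [np.float64(0.0), np.float64(0.0), np.float64(0.0), np.float64(0.0), np.float64(0.0), np.float64(0.0), np.float64(0.0), np.float64(0.0), np.float64(0.0), np.float64(0.0)] qend [-0.42  0.09 -0.09  1.4   0.    1.29]
```

```bash
python3 -m handwheel '[[-0.05,-0.05,0.02,0.023,0.18,0.063,1],[-0.1,-0.1,0.035,0.046,0.36,0.126,1],[-0.16,-0.14,0.053,0.07,0.54,0.19,1],[-0.21,-0.19,0.07,0.092,0.71,0.25,1],[-0.264,-0.235,0.088,0.115,0.884,0.317,1],[-0.264,-0.235,0.088,0.115,0.884,0.317,1],[-0.264,-0.235,0.088,0.115,0.884,0.317,1]]'
python3 -m handwheel '[[-0.25,0,0,0,0,0.23,1],[-0.48,0,0,0,0,0.46,1],[-0.48,0,0,0,0,0.7,1],[-0.48,0,0,0,0,0.92,1],[-0.48,0,0,0,0,1,1],[-0.48,0,0,0,0,1,1]]'
python3 -m handwheel '[[0,0,0,0,0,0.23,1],[0,0,0,0,0,0.46,1],[0,0,0,0,0,0.7,1],[0,0,0,0,0,0.92,1],[0,0,0,0,0,1,1],[0,0,0,0,0,1,1]]'
python3 - <<'E'
from plan import *
s,t,Q=st(); print(t.round(1),Q.as_matrix()[:,0].round(3))
d=snap('wrist','w13')
for n,z in(('row',14),('knob_grip',48),('tin',104)):
    for o in r.spot_point('wrist',n)[:3]: print(n,round(o['conf'],2),np.round(o['position'],1),world(d,o['position'],z).round(1))
go([404,-219.5,31],pose(171.1,90))
E
```

```text
time: 60.85
tool_pos: [419.8, -99.7, 299.5]
ee_rot: [-0.0, 0.755, 0.656, -0.001]
contact_force: [-0.6, 0.9, -0.1]
grip_width: 85.2
grasp_force: 0.0
time: 61.6
tool_pos: [403.7, -217.3, 300.2]
ee_rot: [-0.0, 0.948, 0.319, -0.0]
contact_force: [0.8, -0.1, 0.4]
grip_width: 85.5
grasp_force: 0.0
time: 62.35
tool_pos: [403.5, -217.6, 300.5]
ee_rot: [-0.0, 0.998, -0.068, -0.0]
contact_force: [-0.2, 0.2, 0.5]
grip_width: 85.7
grasp_force: 0.0
[ 403.5 -217.6  300.5] [ 0.991 -0.135 -0.   ]
knob_grip 0.7 [161.8 257. ] [ 408.  -220.5   48. ]
tin 0.97 [ 71.5 338.8] [ 506.7 -327.9  104. ]
tin 0.75 [ 64.4 171.6] [ 540.  -140.1  104. ]
tin 0.59 [ 67.8 260.9] [ 522.7 -240.2  104. ]
now [ 403.3 -218.   300.7] row [ 0.003  0.006  1.079 -0.    -0.     0.023] cost [np.float64(0.0), np.float64(0.0), np.float64(0.0), np.float64(0.0), np.float64(0.0), np.float64(0.0), np.float64(0.0), np.float64(0.0), np.float64(0.0), np.float64(0.0)] qend [-0.68  0.32 -0.58  0.68 -0.    2.62]
```

View pics/w13.png

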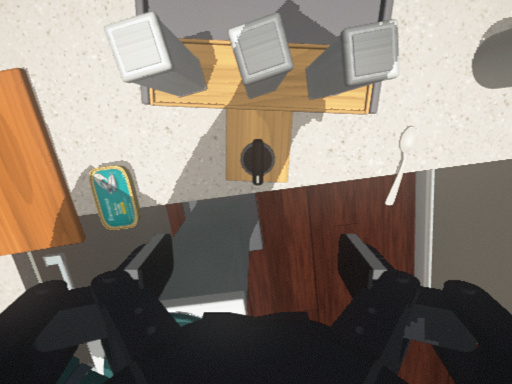

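All three tins stand (tops at 140,47; 262,48; 370,53), and the knob is at (257,160). Gripping the knob.

```bash
python3 -m handwheel '[[0.005,0.003,0.25,0,0,0.023,1],[0.007,0.006,0.5,0,0,0.023,1],[0.007,0.006,0.75,0,0,0.023,1],[0.007,0.006,0.95,0,0,0.023,1],[0.007,0.006,0.95,0,0,0.023,1],[0.007,0.006,0.95,0,0,0.023,1]]' 60
python3 -m handwheel '[[0,0,0.06,0,0,0,1],[0,0,0.12,0,0,0,1],[0,0,0.12,0,0,0,1],[0,0,0.12,0,0,0,0],[0,0,0.12,0,0,0,0],[0,0,0.12,0,0,0,0],[0,0,0.12,0,0,0,0],[0,0,0.12,0,0,0,0],[0,0,0.12,0,0,0,0],[0,0,0.12,0,0,0,0],[0,0,0.12,0,0,0,0]]'
```

```text
time: 63.3
tool_pos: [405.6, -220.5, 65.0]
ee_rot: [0.0, 0.997, -0.078, 0.001]
contact_force: [1.2, -0.1, 0.5]
grip_width: 85.3
grasp_force: 0.0
time: 64.68
tool_pos: [405.2, -220.9, 33.8]
ee_rot: [0.001, 0.997, -0.079, 0.0]
contact_force: [-1.8, -5.2, 6.3]
grip_width: 15.4
grasp_force: 58.9
```

```bash
python3 -m handwheel '[[0.008,0,0,0,0,0,0],[0.024,0,0,0,0,0,0],[0.044,0,0,0,0,0,0],[0.064,0,0,0,0,0,0],[0.084,0,0,0,0,0,0],[0.104,0,0,0,0,0,0],[0.124,0,0,0,0,0,0],[0.144,0,0,0,0,0,0],[0.16,0,0,0,0,0,0],[0.17,0,0,0,0,0,0],[0.176,0,0,0,0,0,0],[0.176,0,0,0,0,0,0]]'
python3 -m handwheel '[[0.008,0,0,0,0,0,0],[0.02,0,0,0,0,0,0],[0.036,0,0,0,0,0,0],[0.052,0,0,0,0,0,0],[0.066,0,0,0,0,0,0],[0.08,0,0,0,0,0,0],[0.09,0,0,0,0,0,0],[0.098,0,0,0,0,0,0],[0.104,0,0,0,0,0,0],[0.104,0,0,0,0,0,0]]'
```

```text
time: 66.18
tool_pos: [448.8, -228.6, 33.9]
ee_rot: [0.002, 0.997, -0.079, 0.0]
contact_force: [-2.1, -11.3, 0.5]
grip_width: 15.4
grasp_force: 58.8
time: 67.42
tool_pos: [470.4, -232.2, 33.7]
ee_rot: [0.002, 0.997, -0.08, -0.003]
contact_force: [-28.4, -12.4, 23.8]
grip_width: 15.2
grasp_force: 61.9
```

```bash
python3 -m handwheel '[[-0.006,0.008,0,0,0,0,0],[-0.006,0.008,0,0,0,-0.2,0],[-0.006,0.008,0,0,0,-0.4,0],[-0.006,0.008,0,0,0,-0.6,0],[-0.006,0.008,0,0,0,-0.8,0],[-0.006,0.008,0,0,0,-1,0],[-0.006,0.008,0,0,0,-1,0],[-0.006,0.008,0,0,0,-1,0]]'
python3 -m handwheel '[[0,0,0,0,0,-0.2,0],[0,0,0,0,0,-0.4,0],[0,0,0,0,0,-0.6,0],[0,0,0,0,0,-0.8,0],[0,0,0,0,0,-0.98,0],[0,0,0,0,0,-0.98,0],[0,0,0,0,0,-0.98,0]]'
python3 -c "
from plan import *
s,t,Q=st();print(t.round(1),Q.as_matrix()[:,0].round(3),s['torque'].round(2),s['contact_force'].round(1))"
```

```text
time: 68.42
tool_pos: [470.8, -235.0, 33.8]
ee_rot: [0.002, 0.951, 0.308, -0.002]
contact_force: [-15.1, -17.1, 8.6]
grip_width: 15.0
grasp_force: 59.6
time: 69.3
tool_pos: [472.8, -236.5, 34.0]
ee_rot: [0.003, 0.766, 0.643, -0.002]
contact_force: [-3.2, -24.3, -4.2]
grip_width: 14.6
grasp_force: 58.5
[ 472.8 -236.5   34. ] [ 0.174  0.985 -0.007] [-4.68  0.75 -0.02] [ -3.2 -24.3  -4.2]
```

```bash
python3 -m handwheel '[[0,0,0,0,0,0,0],[0,0,0,0,0,0,1],[0,0,0,0,0,0,1],[0,0,0,0,0,0,1],[0,0,0,0,0,0,1],[0,0,0,0,0,0,1],[0,0,0,0,0,0,1]]'
python3 -m handwheel '[[0,0,-0.2,0,0,0,1],[0,0,-0.45,0,0,0,1],[0,0,-0.7,0,0,0,1],[0,0,-0.8,0,0,0,1],[0,0,-0.8,0,0,0,1]]'
python3 - <<'E'
from plan import *
d=snap('wrist','w14')
for n,z in(('row',14),('knob_grip',48),('tin',104)):
    for o in r.spot_point('wrist',n)[:3]: print(n,round(o['conf'],2),np.round(o['position'],1),world(d,o['position'],z).round(1))
for o in r.trace('wrist','knob_grip')[:1]:
    m=o['pixels']; ys,xs=np.where(m); print(m.sum(),xs.min(),xs.max(),ys.min(),ys.max()) 
    # dark bar pixels
    g_=d['image'].mean(2)<25; g2=(g_&m).astype(np.uint8); pts=cv2.findNonZero(g2); print(cv2.minAreaRect(pts))
E
```

```text
time: 70.18
tool_pos: [472.2, -232.5, 33.3]
ee_rot: [-0.0, 0.766, 0.643, 0.0]
contact_force: [-0.2, 0.5, 0.5]
grip_width: 85.1
grasp_force: 0.0
time: 70.8
tool_pos: [472.8, -233.1, 235.0]
ee_rot: [0.002, 0.766, 0.643, 0.001]
contact_force: [0.8, 0.4, -0.9]
grip_width: 85.6
grasp_force: 0.0
knob_grip 0.94 [177.2 255. ] [ 472.6 -236.8   48. ]
tin 0.9 [178.5 368.4] [ 588.1 -246.5  104. ]
tin 0.83 [ 75.2 379.1] [ 604.4 -150.   104. ]
1106 240 272 148 200Traceback (most recent call last):
  File "<stdin>", line 8, in <module>
cv2.error: OpenCV(4.12.0) /io/opencv/modules/imgproc/src/convhull.cpp:143: error: (-215:Assertion failed) total >= 0 && (depth == CV_32F || depth == CV_32S) in function 'convexHull'
```

View pics/w14.png

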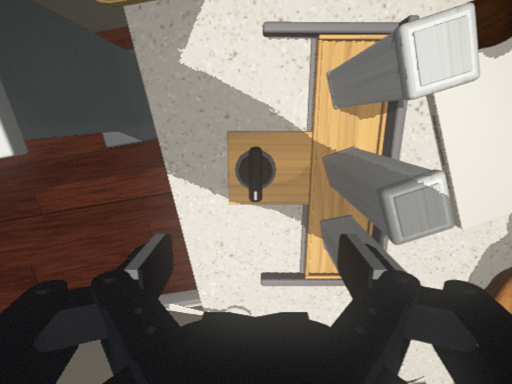

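Knob turned to locked, tray home, three tins upright (feet at 345,90; 340,165; 340,235). Rising clear and handing in.

```bash
python3 -m handwheel '[[0,0,-0.2,0,0,0,1],[0,0,-0.3,0,0,0,1],[0,0,-0.3,0,0,0,1],[0,0,-0.3,0,0,0,1]]'; python3 -c "
from plant import r
print(r.close_job())"
```

```text
time: 71.55
tool_pos: [471.9, -232.5, 307.1]
ee_rot: [-0.001, 0.766, 0.643, 0.0]
contact_force: [-0.0, 0.2, 0.6]
grip_width: 85.1
grasp_force: 0.0
the job is handed in; nothing more can be done
None
```

The job is handed in at about 72 s: all three tins stand upright in the tray, heavy end down by the wrist torque readings, the tray is home and the knob is turned back to locked; the hand-in returned no verdict.

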